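# Clamp a batch of converter modules in the test jig and set the batch counter

## Task

Stand all the aluminium converter modules on the bench side by side in the clamping jig and push them square and flush into the corner of its blue fences, one end of each against the long back fence and the row closed up without gaps against the end fence. Only then crank the red-knobbed handle clockwise until the jaw bar bears firmly on the modules, and roll the counter's thumbwheel up, ridge by ridge, until it reads the number of modules in the jig. Leave the small heat sink and the ring of tape where they lie.

Things in the scene. Friction and masses are not known exactly. Their poses are not given: they have to be found in the camera images.
- jig_corner (a point): inner corner of the jig's two blue fences (12 mm thick, 40 mm high), on the upper face of its aluminium plate, 8 mm above the bench; fixed. x points square into the back fence (runs 190 mm to -y), y square into the end fence (runs 65 mm to -x), z up. The plate reaches to x -130 mm, y -330 mm
- seat (a point): where the centre of the first module belongs: in the fence corner, 25 mm from the back fence, 18 mm from the end fence, 22.5 mm above the plate; same axes as jig_corner. The next modules belong 36, 72, 108 mm further to -y, side by side, each with its 50 mm length along x and one end on the back fence
- jaw (a joint): travel in m of the clamping jaw, growing towards the back fence. 0: fully open, face 113 mm from the back fence; it meets seated modules at about 0.063; end of travel with nothing clamped 0.070. Starts 0 to 0.006. Moves 8 mm per radian of crank and stays where it is left
- jaw_face (a point): middle of the clamping face of the jaw, a low steel bar along y (150 mm long, 12 mm thick, its top 12 mm above the plate) that slides on the plate parallel to the back fence; x points towards the back fence
- crank_hub (a point): vertical axis of the clamping crank, at knob height, 60 mm above the bench; it stands on a grey gearbox (60 x 60 mm, top 22 mm above the plate). Clockwise seen from above closes the jaw, about 1.25 turns in all; counter-clockwise opens. Takes about 2 N at the knob until the jaw bears on something, then stiffens
- crank_knob (a point): red knob of the crank, an upright cylinder 20 mm across, from 42 to 81 mm above the bench, 45 mm from the crank axis; it spins freely on its pin. This point is on its axis, 62 mm above the bench. The crank arm lies just under it (33 to 41 mm above the bench)
- counter_axle (a point): centre of the counter's thumbwheel, on its axle, 50 mm above the bench; grey box 116 x 70 x 52 mm, fixed. Axle along y; x is the way the wheel's top moves when rolled up (away from the robot). Black core of radius 40 mm, 30 mm wide; ten orange radial ridges 5 mm thick, out to radius 52 mm, 36 degrees apart. Cheeks beside the wheel end 28 mm above the axle
- counter_index (a point): index point on top of the wheel (40 mm above the axle), level with two white lines on the cheeks. The reading is the number of white pips in the valley between two ridges that stands uppermost here (one large red spot: 0)
- wheel (a joint): angle of the thumbwheel in rad, growing as its top moves to +x of counter_axle (rolled up). Number d is exactly uppermost at d x 0.6283 rad, with ridges 0.314 rad either side of the top. Starts between -1.3 (about 8, two before 0) and 0.2; rolls up 8, 9, 0, 1, 2, 3, 4. No clicks: friction keeps it where it is left; about 2 N at a ridge turns it
- module1_mid (a point): power-converter module, an upright aluminium block 50 mm long (its x), 36 mm wide (its y), 45 mm tall, 0.16 kg, with a dark plate and three brass strips on top; it can be turned end for end. This point is its centre, 22.5 mm above its underside; starts on the bench mat. Two to four modules are there; the others are absent
- module2_mid (a point): power-converter module, an upright aluminium block 50 mm long (its x), 36 mm wide (its y), 45 mm tall, 0.16 kg, with a dark plate and three brass strips on top; it can be turned end for end. This point is its centre, 22.5 mm above its underside; starts on the bench mat. Two to four modules are there; the others are absent
- module3_mid (a point): power-converter module, an upright aluminium block 50 mm long (its x), 36 mm wide (its y), 45 mm tall, 0.16 kg, with a dark plate and three brass strips on top; it can be turned end for end. This point is its centre, 22.5 mm above its underside; starts on the bench mat. Two to four modules are there; the others are absent
- module4_mid (a point): power-converter module, an upright aluminium block 50 mm long (its x), 36 mm wide (its y), 45 mm tall, 0.16 kg, with a dark plate and three brass strips on top; it can be turned end for end. This point is its centre, 22.5 mm above its underside; starts on the bench mat. Two to four modules are there; the others are absent
- heatsink: small black heat sink block, 30 x 30 x 18 mm, not part of the job; origin at its underside
- tape: blue ring of tape, 50 mm across, 18 mm high, not part of the job; origin at its underside
Things that resemble listed ones, but are neither listed nor needed, are in the scene too. Leave any green look-alike of the part that bears counter_axle alone.

How it is judged:
On the way, in this order (a step that is already met when the one before it is completed fails the run):
1. all modules stand on the jig plate, flush with the back fence and closed up against the end fence, jaw still open (x of module1_mid in the frame of jig_corner between -0.028 and -0.022 m and angle between the x axis of each of module1_mid, module2_mid, module3_mid, module4_mid and the x axis of jig_corner, either way round below 0.06 rad and z of module1_mid in the frame of jig_corner between 0.018 and 0.027 m and angle between each of module1_mid, module2_mid, module3_mid, module4_mid's own z axis and vertical below 0.1 rad and x of module2_mid in the frame of jig_corner between -0.028 and -0.022 m and z of module2_mid in the frame of jig_corner between 0.018 and 0.027 m and x of module3_mid in the frame of jig_corner between -0.028 and -0.022 m and z of module3_mid in the frame of jig_corner between 0.018 and 0.027 m and x of module4_mid in the frame of jig_corner between -0.028 and -0.022 m and z of module4_mid in the frame of jig_corner between 0.018 and 0.027 m and ((y of each of module1_mid, module2_mid, module3_mid, module4_mid in the frame of jig_corner above -0.076 m and (y of module1_mid in the frame of jig_corner between -0.022 and -0.014 m or y of module2_mid in the frame of jig_corner between -0.022 and -0.014 m or y of module3_mid in the frame of jig_corner between -0.022 and -0.014 m or y of module4_mid in the frame of jig_corner between -0.022 and -0.014 m) and (y of module1_mid in the frame of jig_corner between -0.058 and -0.05 m or y of module2_mid in the frame of jig_corner between -0.058 and -0.05 m or y of module3_mid in the frame of jig_corner between -0.058 and -0.05 m or y of module4_mid in the frame of jig_corner between -0.058 and -0.05 m)) or (y of each of module1_mid, module2_mid, module3_mid, module4_mid in the frame of jig_corner above -0.112 m and (y of module1_mid in the frame of jig_corner between -0.022 and -0.014 m or y of module2_mid in the frame of jig_corner between -0.022 and -0.014 m or y of module3_mid in the frame of jig_corner between -0.022 and -0.014 m or y of module4_mid in the frame of jig_corner between -0.022 and -0.014 m) and (y of module1_mid in the frame of jig_corner between -0.058 and -0.05 m or y of module2_mid in the frame of jig_corner between -0.058 and -0.05 m or y of module3_mid in the frame of jig_corner between -0.058 and -0.05 m or y of module4_mid in the frame of jig_corner between -0.058 and -0.05 m) and (y of module1_mid in the frame of jig_corner between -0.094 and -0.086 m or y of module2_mid in the frame of jig_corner between -0.094 and -0.086 m or y of module3_mid in the frame of jig_corner between -0.094 and -0.086 m or y of module4_mid in the frame of jig_corner between -0.094 and -0.086 m)) or (y of each of module1_mid, module2_mid, module3_mid, module4_mid in the frame of jig_corner above -0.148 m and (y of module1_mid in the frame of jig_corner between -0.022 and -0.014 m or y of module2_mid in the frame of jig_corner between -0.022 and -0.014 m or y of module3_mid in the frame of jig_corner between -0.022 and -0.014 m or y of module4_mid in the frame of jig_corner between -0.022 and -0.014 m) and (y of module1_mid in the frame of jig_corner between -0.058 and -0.05 m or y of module2_mid in the frame of jig_corner between -0.058 and -0.05 m or y of module3_mid in the frame of jig_corner between -0.058 and -0.05 m or y of module4_mid in the frame of jig_corner between -0.058 and -0.05 m) and (y of module1_mid in the frame of jig_corner between -0.094 and -0.086 m or y of module2_mid in the frame of jig_corner between -0.094 and -0.086 m or y of module3_mid in the frame of jig_corner between -0.094 and -0.086 m or y of module4_mid in the frame of jig_corner between -0.094 and -0.086 m) and (y of module1_mid in the frame of jig_corner between -0.13 and -0.122 m or y of module2_mid in the frame of jig_corner between -0.13 and -0.122 m or y of module3_mid in the frame of jig_corner between -0.13 and -0.122 m or y of module4_mid in the frame of jig_corner between -0.13 and -0.122 m))) and value of joint jaw below 0.057 m), for 0.2 s.
2. the jaw has been cranked onto the seated modules (x of module1_mid in the frame of jig_corner between -0.028 and -0.022 m and angle between the x axis of each of module1_mid, module2_mid, module3_mid, module4_mid and the x axis of jig_corner, either way round below 0.06 rad and z of module1_mid in the frame of jig_corner between 0.018 and 0.027 m and angle between each of module1_mid, module2_mid, module3_mid, module4_mid's own z axis and vertical below 0.1 rad and x of module2_mid in the frame of jig_corner between -0.028 and -0.022 m and z of module2_mid in the frame of jig_corner between 0.018 and 0.027 m and x of module3_mid in the frame of jig_corner between -0.028 and -0.022 m and z of module3_mid in the frame of jig_corner between 0.018 and 0.027 m and x of module4_mid in the frame of jig_corner between -0.028 and -0.022 m and z of module4_mid in the frame of jig_corner between 0.018 and 0.027 m and value of joint jaw above 0.061 m and (contact force between jaw and module1 above 0.5 N or contact force between jaw and module2 above 0.5 N or contact force between jaw and module3 above 0.5 N or contact force between jaw and module4 above 0.5 N)), for 0.2 s.
At the end, for the whole second after the job is handed in: All modules upright on the plate, ends within 3 mm of the back fence, square within 0.06 rad, each within 4 mm of its place in a closed row from the end fence; jaw bearing on them (travel over 61 mm, force over 0.5 N); wheel within 0.13 rad of the number of modules; all at rest (all of step 2 and ((y of each of module1_mid, module2_mid, module3_mid, module4_mid in the frame of jig_corner above -0.076 m and (y of module1_mid in the frame of jig_corner between -0.022 and -0.014 m or y of module2_mid in the frame of jig_corner between -0.022 and -0.014 m or y of module3_mid in the frame of jig_corner between -0.022 and -0.014 m or y of module4_mid in the frame of jig_corner between -0.022 and -0.014 m) and (y of module1_mid in the frame of jig_corner between -0.058 and -0.05 m or y of module2_mid in the frame of jig_corner between -0.058 and -0.05 m or y of module3_mid in the frame of jig_corner between -0.058 and -0.05 m or y of module4_mid in the frame of jig_corner between -0.058 and -0.05 m) and value of joint wheel between 1.12664 and 1.38664 rad) or (y of each of module1_mid, module2_mid, module3_mid, module4_mid in the frame of jig_corner above -0.112 m and (y of module1_mid in the frame of jig_corner between -0.022 and -0.014 m or y of module2_mid in the frame of jig_corner between -0.022 and -0.014 m or y of module3_mid in the frame of jig_corner between -0.022 and -0.014 m or y of module4_mid in the frame of jig_corner between -0.022 and -0.014 m) and (y of module1_mid in the frame of jig_corner between -0.058 and -0.05 m or y of module2_mid in the frame of jig_corner between -0.058 and -0.05 m or y of module3_mid in the frame of jig_corner between -0.058 and -0.05 m or y of module4_mid in the frame of jig_corner between -0.058 and -0.05 m) and (y of module1_mid in the frame of jig_corner between -0.094 and -0.086 m or y of module2_mid in the frame of jig_corner between -0.094 and -0.086 m or y of module3_mid in the frame of jig_corner between -0.094 and -0.086 m or y of module4_mid in the frame of jig_corner between -0.094 and -0.086 m) and value of joint wheel between 1.75496 and 2.01496 rad) or (y of each of module1_mid, module2_mid, module3_mid, module4_mid in the frame of jig_corner above -0.148 m and (y of module1_mid in the frame of jig_corner between -0.022 and -0.014 m or y of module2_mid in the frame of jig_corner between -0.022 and -0.014 m or y of module3_mid in the frame of jig_corner between -0.022 and -0.014 m or y of module4_mid in the frame of jig_corner between -0.022 and -0.014 m) and (y of module1_mid in the frame of jig_corner between -0.058 and -0.05 m or y of module2_mid in the frame of jig_corner between -0.058 and -0.05 m or y of module3_mid in the frame of jig_corner between -0.058 and -0.05 m or y of module4_mid in the frame of jig_corner between -0.058 and -0.05 m) and (y of module1_mid in the frame of jig_corner between -0.094 and -0.086 m or y of module2_mid in the frame of jig_corner between -0.094 and -0.086 m or y of module3_mid in the frame of jig_corner between -0.094 and -0.086 m or y of module4_mid in the frame of jig_corner between -0.094 and -0.086 m) and (y of module1_mid in the frame of jig_corner between -0.13 and -0.122 m or y of module2_mid in the frame of jig_corner between -0.13 and -0.122 m or y of module3_mid in the frame of jig_corner between -0.13 and -0.122 m or y of module4_mid in the frame of jig_corner between -0.13 and -0.122 m) and value of joint wheel between 2.38327 and 2.64327 rad)) and linear speed of each of module1, module2, module3, module4 below 0.02 m/s and velocity of joint wheel below 0.05 rad/s); the robot touches nothing.
It fails at once if the heat sink or the ring of tape is moved more than 3 cm (distance of any of heatsink, tape from where it was at the start of the episode above 0.03 m).
Of module1, module2, module3, module4 only 2 to 4 are there at a start; the rules pass over those that are not, and their reading is None.
At some moment in a run one of module1, module2, module3, module4 may be knocked a few centimetres aside while the robot is not near it.
Once in a run the grip may slacken for a moment while it holds something.
It also fails if it takes over 210 s, if anything falls off the work surface, if the arm or the gripper's body presses on something with over 40 N, if the wrist force passes 120 N, or if a joint passes its speed limit or range.

## Robot

A 6-joint arm with a two-finger parallel gripper is mounted at the origin on the work surface. World frame = base frame: x ahead of the robot, y to its left, z up, the work surface at z = 0. Lengths are in m, angles in rad, forces in N, time in s.
With the tool pointing down it reaches from about 0.3 to 0.875 m from the base axis. Payload 6.4 kg.
Tool frame: the origin (TCP) lies midway between the tips of the shut fingers; the grasp point (between the pads) lies ctrl.grip_depth behind it (ctrl.grip_depth is the distance from the TCP to the grasp point, in m); x points along the fingers, y is the direction in which the jaws open and shut, and the axes are right-handed (so a half turn about x gives the same grasp; the last joint's range is limited). The gripper opens to 85 mm and grips with 20 to 120 N. Pads are 22 mm wide; open, the fingers measure 114 mm over their backs; the gripper's body (76 mm by 85 mm) begins 54 mm behind the grasp point. The pads swing forward as they close: fully open they stand 13 mm farther back than shut.
Start: joints at [1.029, 0.181, 1.607, -0, 1.354, -0.206], TCP at [0.189, 0.543, 0.231] pointing down, gripper open.
Joint ranges: [-2.99, 2.99], [-0.89, 2.07], [0.3, 2.58], [-1.14, 4.28], [0, 2.63], [-3.12, 3.12]. Speed limits (rad/s): [2.57, 2.57, 3.01, 3.14, 3.14, 3.14].

## Interface

Orientations are given as a unit quaternion [w, x, y, z].
In Python, from bench import ctrl gives the robot as it stands.
- The arm moves only by the shell command python3 -m creep 'ROWS'. ROWS is text: rows parted by semicolons, each of 7 numbers parted by spaces: the opening, from 0 (shut) to 1 (fully open), then the shift along the tool's x, y, z in cm, then the turn, a rotation vector about the tool's x, y, z in rad. In form: claw x y z ax ay az; .... A call has 1 to 10 rows; each row shifts and turns the pose as measured when the row begins, along the tool's axes as they then stand; what a row does not reach is not made up. A row lasts 1/8 s, in which the tool goes at most 62.5 mm and 10.7 degrees, less where a joint would pass 70% of its speed; a pose out of reach is approached as far as the arm can. A call with a gripper value outside its range is refused whole. The fingers move at their own pace and stop on an object; the grip force is fixed at half the most. Time passes only in rows, so rows that do not move let the fingers close. It gives the time, the measured TCP pose, the force and the opening at its end, in the units of the state.
- ctrl.get_obs(): the state, without advancing time (a new reading comes with each control period).
- ctrl.camera(name): name is "side" or "top" or "wrist"; returns (picture, depth): 480x640x3 uint8, blue, green, red; 480x640 float32, m along the optical axis (not along the pixel's ray), 0 where there is no reading.
- ctrl.calibration(name): a dict with "mtx" (3x3 intrinsics, pixels), "R" (3x3) and "t" (3): a world point X has camera coordinates R X + t; the wrist camera has in their place "tool_from_camera" (4x4, takes a point from camera to tool coordinates, whose origin is the TCP and whose axes are the tool frame's). Camera axes: x right, y down, z forward; pixel columns grow to the right and rows downward; lengths in m; the calibration is good to about 2 mm. The wrist camera is an equidistant fisheye: a pixel r from the principal point sees the ray r / f radians off the axis. A picture is of the moment at which its call begins: read the wrist's pose just before it. calibration takes no time and is no camera call.
- ctrl.hand_in(): hands the job in, once; it reports no verdict.
Trained networks look in the newest picture that a camera, given by its name, has taken for a name from the list of things; names that differ only in an ending like _2 or _b are one class to them, and where a whole thing is asked for, a point or a joint stands for the part that bears it (a point fixed in the world has none). Each returns a list of dicts, best first, with "confidence" (0 to 1); they miss things now and then, are a little off and sometimes report something else, mostly with a low value. They report only what shows in the picture. A call takes as long as a camera call. They do not tell look-alikes from the thing itself.
- ctrl.find_in(query, camera): "rect" ([left, top, right, bottom] in pixels, round what is visible of it).
The state is a dict: "time_s": time; "q": joint angles; "dq": joint speeds; "joint_efforts": joint torques, N m; "eef_pos": TCP position; "eef_rot": TCP orientation; "wrist_force": force on the tool from outside, world axes, zero at the start; "torque": the same for the moment, N m; "opening": opening from 0.0 (shut) to 1.0 (fully open).
Only numpy, scipy, OpenCV 4.12 (cv2) and the standard library are available. Lean on these libraries where they do the work, as an engineer would, in place of code of your own. Each camera call takes 0.05 s, during which the arm holds its last target.

## Working session

There is one attempt and no reset: what is moved stays moved. The work goes in short steps, Python scripts to look and compute and a shell command to move; the robot and the scene stay as the last step left them, time stands still between calls to the robot, and variables do not carry over. Pictures are saved under pics/ and viewed, and the job is handed in when it is done.

```bash
ls; mkdir -p pics
python3 - <<'E'
from bench import ctrl
import cv2
o=ctrl.get_obs(); print({k:(v if not hasattr(v,'round') else v) for k,v in o.items()}); print(ctrl.grip_depth)
for n in ["side","top","wrist"]:
    p,d=ctrl.camera(n); cv2.imwrite(f"pics/{n}0.png",p); print(n,ctrl.calibration(n))
E
```

```text
pics
{'time_s': 0.0, 'q': array([ 1.02873902e+00,  1.81543646e-01,  1.60802749e+00, -1.72954631e-05,
        1.35382079e+00, -2.06255256e-01]), 'dq': array([ 7.14897921e-04,  7.72302806e-04, -6.69449677e-05,  4.53547756e-04,
       -6.33996889e-04,  1.74631550e-03]), 'joint_efforts': array([ 8.71266093e-04, -4.44877625e+01, -3.51334977e+01, -2.08412912e-04,
        9.25006141e-03,  4.04776671e-06]), 'eef_pos': array([0.18914159, 0.54239752, 0.23037329]), 'eef_rot': array([ 0.69693623,  0.11757126,  0.69739012, -0.11875988]), 'wrist_force': array([-0.30599674,  0.06399017,  0.0385262 ]), 'torque': array([ 0.01756607, -0.03196661,  0.02949422]), 'opening': 0.9962653389377933}
0.0187
side {'mtx': array([[438.64287708,   0.        , 311.02080149],
       [  0.        , 438.64287708, 242.08532129],
       [  0.        ,   0.        ,   1.        ]]), 'R': array([[ 0.71048666, -0.70358326,  0.01339064],
       [-0.51498802, -0.53282067, -0.67148304],
       [ 0.47957904,  0.47018372, -0.74089892]]), 't': array([-0.39532682,  0.28973193,  0.7933432 ])}
top {'mtx': array([[476.57091814,   0.
[... 163 characters left out ...]
2  , -0.03987713],
       [-0.99332804,  0.01806953, -0.11389859],
       [ 0.11451801,  0.0380618 , -0.99269176]]), 't': array([-0.04104346,  0.51211071,  0.96309591])}
wrist {'mtx': array([[371.64829954,   0.        , 321.06414227],
       [  0.        , 371.64829954, 242.15861039],
       [  0.        ,   0.        ,   1.        ]]), 'tool_from_camera': array([[ 2.37489528e-04, -3.07825457e-01,  9.51442816e-01,
        -1.43337246e-01],
       [ 9.99999953e-01, -1.12482306e-04, -2.86001880e-04,
        -3.58494198e-04],
       [ 1.95059141e-04,  9.51442839e-01,  3.07825416e-01,
        -7.90786693e-02],
       [ 0.00000000e+00,  0.00000000e+00,  0.00000000e+00,
         1.00000000e+00]])}
```

View pics/top0.png

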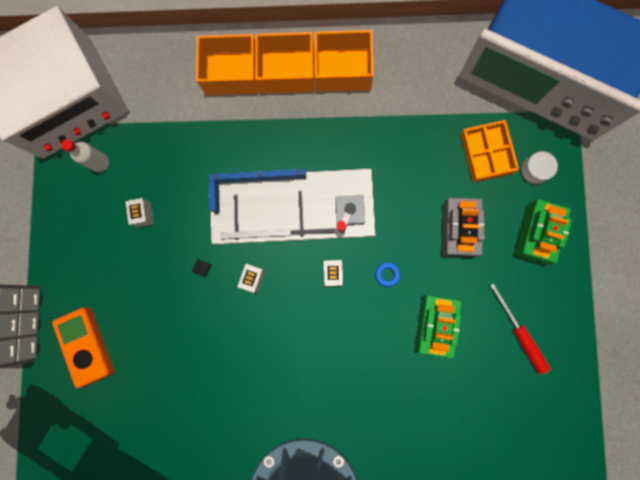

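View pics/side0.png

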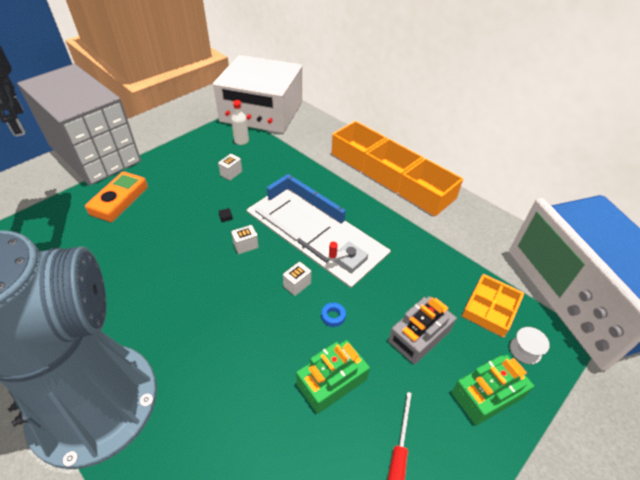

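View pics/wrist0.png

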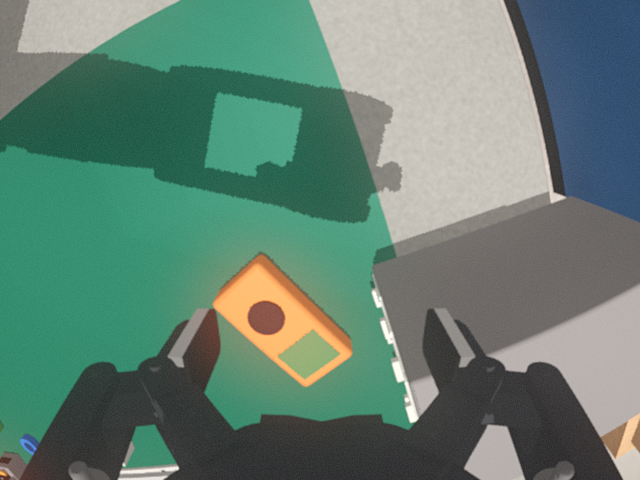

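Three modules show in the top view at px (137,211), (250,278) and (333,272). The jig corner is near (217,180) and the red knob near (341,226). The grey counter is at (465,227), with green look-alikes at (546,232) and (441,326) to leave alone. The heat sink is at (202,268) and the tape at (387,274). Next I'll measure.

```bash
cat > h.py <<'E'
from bench import ctrl
import numpy as np, cv2
from scipy.spatial.transform import Rotation as Ro
def cam(n,name=None):
    o=ctrl.get_obs(); p,d=ctrl.camera(n)
    if name: cv2.imwrite(f"pics/{name}.png",p)
    return o,p,d
def T(o):
    w,x,y,z=o['eef_rot']; M=np.eye(4); M[:3,:3]=Ro.from_quat([x,y,z,w]).as_matrix(); M[:3,3]=o['eef_pos']; return M
def cloud(n,o,d):
    c=ctrl.calibration(n); K=c['mtx']; v,u=np.mgrid[0:480,0:640]
    a=(u-K[0,2])/K[0,0]; b=(v-K[1,2])/K[1,1]
    if n=='wrist':
        r=np.hypot(a,b); th=np.clip(r,0,1.5); s=np.where(r>1e-9,np.tan(th)/np.maximum(r,1e-9),1); a=a*s;b=b*s
        P=np.stack([a*d,b*d,d],-1); M=T(o)@c['tool_from_camera']; W=P@M[:3,:3].T+M[:3,3]
    else:
        P=np.stack([a*d,b*d,d],-1); W=(P-c['t'])@c['R']
    W[d<=0]=np.nan; return W
def proj(n,X,o=None):
    c=ctrl.calibration(n);K=c['mtx']; X=np.atleast_2d(X)
    if n=='wrist':
        M=np.linalg.inv(T(o)@c['tool_from_camera']); P=X@M[:3,:3].T+M[:3,3]
        rr=np.hypot(P[:,0],P[:,1]); th=np.arctan2(rr,P[:,2]); s=th/np.maximum(rr,1e-9); return np.c_[K[0,0]*P[:,0]*s+K[0,2],K[1,1]*P[:,1]*s+K[1,2]]
    P=X@c['R'].T+c['t']; return np.c_[K[0,0]*P[:,0]/P[:,2]+K[0,2],K[1,1]*P[:,1]/P[:,2]+K[1,2]]
def need(o,pos,yaw):
    """tool-frame shift (cm) and turn to reach pos with tool down, tool y axis at yaw (mod pi)"""
    M=T(o); x=np.array([0,0,-1.]); y0=np.array([np.cos(yaw),np.sin(yaw),0]); best=None
    for s in(1,-1):
        y=s*y0; R=np.c_[x,y,np.cross(x,y)]; rv=Ro.from_matrix(M[:3,:3].T@R).as_rotvec()
        if best is None or np.linalg.norm(rv)<np.linalg.norm(best): best=rv
    return M[:3,:3].T@(np.array(pos)-M[:3,3])*100, best
E
python3 - <<'E'
from h import *
for n in["top","side"]:
    o,p,d=cam(n)
    W=cloud(n,o,d); z=W[...,2]
    print(n)
    m=((z>0.038)&(z<0.056)&(np.abs(W[...,1])<0.6)&(W[...,0]<0.8)&(W[...,0]>0.2)).astype(np.uint8)
    N,L,S,C=cv2.connectedComponentsWithStats(m)
    for i in range(1,N):
        if S[i,4]<60 : continue
        q=W[L==i]; r=cv2.minAreaRect((q[:,:2]*1000).astype(np.float32)); print(S[i,:5],np.round(C[i]),np.round(np.median(q,0),4),[np.round(t,1) for t in r])
    mt=[W[v,u].round(3) for u,v in ([(100,240),(420,200),(300,330)] if n=='top' else [(250,300),(420,400)])]; print(mt)
    for q in["module1_mid","counter_axle","crank_knob","heatsink","tape"]:
        for e in ctrl.find_in(q,n)[:5]: print(q,np.round(e['rect']),round(e['confidence'],2))
p=cv2.imread('pics/top0.png')[150:300,100:420]; cv2.imwrite('pics/c1.png',cv2.resize(p,None,fx=2.5,fy=2.5,interpolation=cv2.INTER_CUBIC))
p=cv2.imread('pics/side0.png')[140:300,210:400]; cv2.imwrite('pics/c2.png',cv2.resize(p,None,fx=3.5,fy=3.5,interpolation=cv2.INTER_CUBIC))
E
```

```text
top
[524  98  28  14 121] [539. 104.] [ 0.7852 -0.4994  0.0473] [array([ 786.9, -495.3]), array([60.7,  5.2]), np.float64(63.2)]
[ 30 110  81  45 560] [ 71. 131.] [0.7544 0.4859 0.0496] [array([750.5, 491.9]), array([ 17.2, 188.4]), np.float64(28.5)]
[ 84 148  18  20  98] [ 95. 160.] [0.689  0.4325 0.0469] [array([695.4, 438.6]), array([20.8, 43.5]), np.float64(69.1)]
[528 151  29  29 598] [542. 165.] [ 0.659  -0.4985  0.0406] [array([ 659.4, -499.5]), array([57.4, 59.6]), np.float64(43.5)]
[209 169  96  42 860] [246. 179.] [0.6496 0.1231 0.0482] [array([620.7,  90.2]), array([ 77.8, 201.6]), np.float64(2.1)]
[445 197  37  59 755] [460. 229.] [ 0.5101 -0.3134  0.0519] [array([ 534.5, -331.4]), array([ 69.6, 117.2]), np.float64(86.6)]
[126 198  21  27 439] [136. 211.] [0.5796 0.3446 0.0458] [array([580.2, 346.2]), array([50.4, 37.2]), np.float64(9.8)]
[520 199  51  64 836] [539. 234.] [ 0.497  -0.4748  0.0531] [array([ 522.4, -492.4]), array([ 71.8, 117.9]), np.float64(71.2)]
[342 202  14  23 169] [348. 211.] [ 0.5725 -0.0987  0.0423] [array([568.9, -96.9]), array([23. , 44.5]), np.fl
[... 2530 characters left out ...]
8.3, 59.1]), np.float64(42.0)]
[ 297  341   73   66 1062] [329. 380.] [ 0.2996 -0.2924  0.0525] [array([ 336.9, -277.5]), array([ 70.9, 117.1]), np.float64(80.1)]
[ 457  373   78   46 1038] [487. 396.] [ 0.482  -0.4975  0.0528] [array([ 523.2, -495.6]), array([ 69.9, 117.6]), np.float64(71.8)]
[array([ 0.345, -0.027,  0.002]), array([ 0.428, -0.414,  0.001])]
module1_mid [221. 158. 243. 179.] 0.75
counter_axle [294. 343. 369. 416.] 0.97
counter_axle [456. 354. 535. 424.] 0.95
counter_axle [391. 296. 455. 366.] 0.73
crank_knob [328. 241. 340. 260.] 0.59
crank_knob [252. 204. 329. 265.] 0.39
heatsink [218. 209. 236. 223.] 0.68
heatsink [401. 300. 447. 342.] 0.38
tape [322. 305. 346. 324.] 0.95
```

View pics/c1.png

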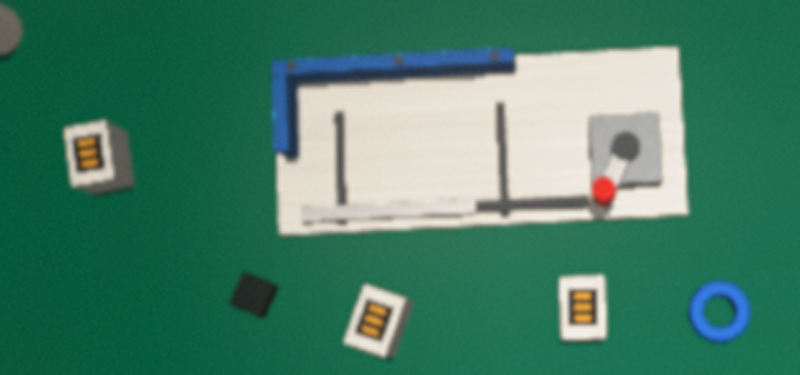

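View pics/c2.png

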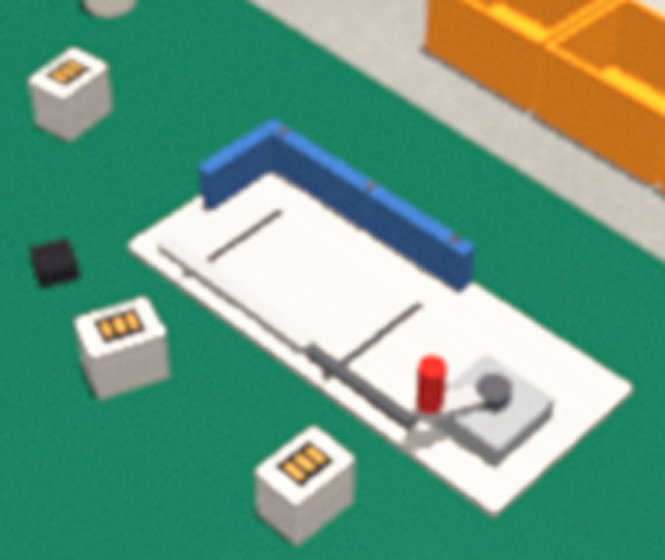

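Run:
```python
from h import *
o=ctrl.get_obs(); print(T(o).round(3))
print(need(o,[0.50,0.09,0.30],np.pi/2))
n='top'; o,p,d=cam(n); W=cloud(n,o,d)
hsv=cv2.cvtColor(p,cv2.COLOR_BGR2HSV)
m=(hsv[...,0]>100)&(hsv[...,0]<125)&(hsv[...,1]>120)&(W[...,2]>0.042)&(W[...,2]<0.054)&(W[...,0]<0.7)&(W[...,0]>.55)&(abs(W[...,1]-.1)<.15)
q=W[m]; r=cv2.minAreaRect((q[:,:2]*1000).astype(np.float32)); print(cv2.boxPoints(r), r, np.median(q[:,2]))
m=(hsv[...,1]<40)&(hsv[...,2]>150)&(abs(W[...,2]-.008)<.006)&(W[...,0]>.45)&(W[...,0]<.68)&(abs(W[...,1]-.03)<.2)
q=W[m]; r=cv2.minAreaRect((q[:,:2]*1000).astype(np.float32)); print(cv2.boxPoints(r), r,np.median(q[:,2]))
```

```text
[[ 0.     0.33   0.944  0.189]
 [ 0.     0.944 -0.33   0.543]
 [-1.     0.    -0.     0.231]
 [ 0.     0.     0.     1.   ]]
(array([ -6.87155651, -32.53124017,  44.24264809]), array([-3.35785063e-01, -9.02931734e-06, -9.60807669e-05]))
[[576.64026  185.92256 ]
 [651.5581   -11.528521]
 [719.2516    14.156067]
 [644.33374  211.60715 ]] ((647.9459228515625, 100.03931427001953), (72.40242767333984, 211.18618774414062), 20.777976989746094) 0.04813995656033084
[[ 455.4229   193.3851 ]
 [ 469.419   -158.80777]
 [ 670.5544  -150.8147 ]
 [ 656.5583   201.37817]] ((562.9886474609375, 21.285202026367188), (201.29412841796875, 352.4708557128906), 2.275719165802002) 0.008467874524281093
```

```bash
python3 -m creep '1 -1.5 0 0 -0.168 0 0;1 -1.5 0 0 -0.168 0 0;1 -0.5 -5.4 3.8 0 0 0;1 -0.5 -5.4 3.8 0 0 0;1 -0.5 -5.4 3.8 0 0 0;1 -0.5 -5.4 3.8 0 0 0;1 -0.5 -5.4 3.8 0 0 0;1 -0.5 -5.4 3.8 0 0 0;1 -0.5 -5.4 3.8 0 0 0;1 -0.5 -5.4 3.8 0 0 0'
python3 - <<'E'
from h import *
o,p,d=cam('wrist','w1'); print(T(o).round(3))
np.savez('w1.npz',d=d,p=p)
E
```

```text
time_s: 2.05
eef_pos: [0.4834, 0.1376, 0.3018]
eef_rot: [0.709, -0.007, 0.705, 0.008]
wrist_force: [1.2, 0.8, 0.3]
opening: 0.999
[[ 0.006 -0.021  1.     0.483]
 [ 0.002  1.     0.021  0.138]
 [-1.     0.002  0.006  0.302]
 [ 0.     0.     0.     1.   ]]
```

View pics/w1.png

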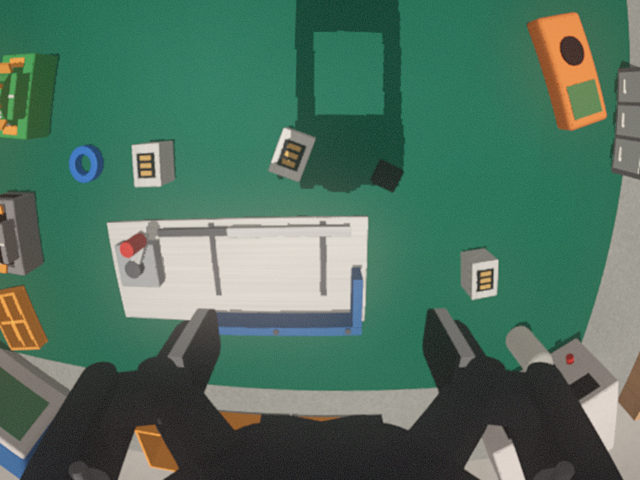

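The wrist view shows all three modules at (150,164), (292,153) and (480,275). It also shows the fence corner (352,325), the knob (133,245), the tape (86,163) and the heat sink (387,175).

```bash
cat >> h.py <<'E'
def jigfit(n,o,p,d,show=False):
    W=cloud(n,o,d); hsv=cv2.cvtColor(p,cv2.COLOR_BGR2HSV); z=W[...,2]
    blue=(hsv[...,0]>100)&(hsv[...,0]<125)&(hsv[...,1]>100)
    m=blue&(z>0.040)&(z<0.055)&(W[...,0]<0.72)&(W[...,0]>.5)&(abs(W[...,1]-.1)<.16)
    return W,m
def modules(n,o,p,d,zlo=.036,zhi=.062):
    W=cloud(n,o,d); z=W[...,2]
    m=((z>zlo)&(z<zhi)&(abs(W[...,1])<.5)&(W[...,0]<.68)&(W[...,0]>.25)).astype(np.uint8)
    N,L,S,C=cv2.connectedComponentsWithStats(m); out=[]
    for i in range(1,N):
        q=W[L==i]; q=q[abs(q[:,2]-np.median(q[:,2]))<.006]
        if len(q)<60: continue
        r=cv2.minAreaRect((q[:,:2]*1000).astype(np.float32)); a,b=r[1]
        if 43<max(a,b)<62 and 30<min(a,b)<46:
            bx=cv2.boxPoints(r); e=[bx[1]-bx[0],bx[2]-bx[1]]; e=max(e,key=np.linalg.norm); out.append((np.round(C[i]),np.round(np.array(r[0])/1000,4),round(float(np.median(q[:,2])),4),np.round(r[1],1),round(float(np.arctan(e[1]/e[0])),3)))
    return out
E
python3 - <<'E'
from h import *
a=np.load('w1.npz'); o=ctrl.get_obs(); d=a['d'];p=a['p']
for t in modules('wrist',o,p,d): print(t)
W,m=jigfit('wrist',o,p,d); q=W[m]
print(np.median(q[:,2]),len(q))
# back fence: points y<0.15 ; line through bins
b=q[(q[:,1]<0.15)]; 
for y in np.arange(-0.02,0.2,.02):
    s=q[abs(q[:,1]-y)<.008]
    if len(s): print('y',round(y,3),s[:,0].min().round(4),np.median(s[:,0]).round(4),s[:,0].max().round(4))
for x in np.arange(.57,.65,.01):
    s=q[(abs(q[:,0]-x)<.004)]
    if len(s): print('x',x.round(3),s[:,1].min().round(4),np.median(s[:,1]).round(4),s[:,1].max().round(4))
z=W[...,2]
m=(abs(W[...,0]-.58)<.12)&(abs(W[...,1]-.03)<.2)&(z>.002)&(z<.014)
r=cv2.minAreaRect((W[m][:,:2]*1000).astype(np.float32)); print('plate',r,cv2.boxPoints(r),np.median(W[m][:,2]))
hsv=cv2.cvtColor(p,cv2.COLOR_BGR2HSV)
m=((hsv[...,0]<8)|(hsv[...,0]>172))&(hsv[...,1]>150)&(z>.072)&(z<.092)&(abs(W[...,1]+.08)<.08)&(abs(W[...,0]-.55)<.1)
print('knob',W[m].mean(0),W[m].min(0),W[m].max(0),m.sum())
E
```

```text
(array([291., 154.]), array([0.4416, 0.0976]), 0.0466, array([36.8, 50.5]), -0.356)
(array([148., 165.]), array([ 0.4497, -0.0723]), 0.0473, array([38.1, 51. ]), -0.008)
(array([483., 278.]), array([0.5862, 0.3379]), 0.0458, array([51.2, 36.9]), 0.148)
0.04968761454660925 1465
y 0.0 0.6544 0.6592 0.6652
y 0.02 0.6531 0.6589 0.6647
y 0.04 0.6528 0.6581 0.6638
y 0.06 0.6527 0.6582 0.6643
y 0.08 0.6515 0.6552 0.663
y 0.1 0.6512 0.6568 0.6622
y 0.12 0.65 0.656 0.6625
y 0.14 0.6492 0.6555 0.662
y 0.16 0.6483 0.6532 0.6614
y 0.18 0.5839 0.6229 0.6602
x 0.58 0.1788 0.1788 0.1788
x 0.59 0.1695 0.1743 0.1792
x 0.6 0.17 0.1748 0.18
x 0.61 0.1705 0.1753 0.1805
x 0.62 0.17 0.1758 0.1808
x 0.63 0.1704 0.1756 0.1804
x 0.64 0.1709 0.1759 0.1823
x 0.65 0.0089 0.1392 0.183
plate ((579.9908447265625, 30.015289306640625), (399.97222900390625, 239.98129272460938), 89.9983139038086) [[ 459.9943  -169.9673 ]
 [ 699.97565 -169.97435]
 [ 699.9874   229.99788]
 [ 460.00604  230.00493]] 0.008712220394575781
knob [ 0.53976186 -0.0906681   0.08348724] [ 0.53140063 -0.09879237  0.08169258] [ 0.5483442  -0.08236856  0.0863403 ] 139
```

```bash
python3 -m creep '1 3 -4.3 -0.8 0 0 0;1 3 -4.3 -0.8 0 0 0;1 3 -4.3 -0.8 0 0 0;1 3 -4.3 -0.8 0 0 0;1 3 -4.3 -0.8 0 0 0;1 0 0 0 0.03 0 0'
python3 - <<'E'
from h import *
o,p,d=cam('wrist','w2'); print(T(o).round(3))
for t in modules('wrist',o,p,d): print(t)
o,p,d=cam('top')
for t in modules('top',o,p,d): print(t)
E
```

```text
time_s: 2.85
eef_pos: [0.4534, -0.0921, 0.15]
eef_rot: [0.712, 0.006, 0.702, -0.007]
wrist_force: [0.2, 0.7, 1.1]
opening: 1.001
[[ 0.015  0.019  1.     0.453]
 [-0.002  1.    -0.019 -0.092]
 [-1.    -0.002  0.015  0.15 ]
 [ 0.     0.     0.     1.   ]]
(array([562., 214.]), array([0.4371, 0.104 ]), 0.0459, array([37.9, 50.3]), -0.341)
(array([359., 224.]), array([ 0.4454, -0.0656]), 0.046, array([50.8, 35.9]), 0.006)
(array([ 16., 394.]), array([ 0.6547, -0.4847]), 0.0404, array([50.6, 30.2]), 0.004)
(array([536., 166.]), array([ 0.6545, -0.4844]), 0.0403, array([50., 31.]), 0.006)
(array([136., 211.]), array([0.5807, 0.3468]), 0.0458, array([51.4, 37.7]), 0.163)
(array([250., 277.]), array([0.4373, 0.1052]), 0.0458, array([36.5, 50. ]), -0.351)
(array([ 73., 328.]), array([0.3423, 0.4717]), 0.0368, array([44.9, 44.8]), 0.183)
(array([ 82., 359.]), array([0.2713, 0.4473]), 0.0386, array([55.5, 41.4]), 0.595)
```

View pics/w2.png

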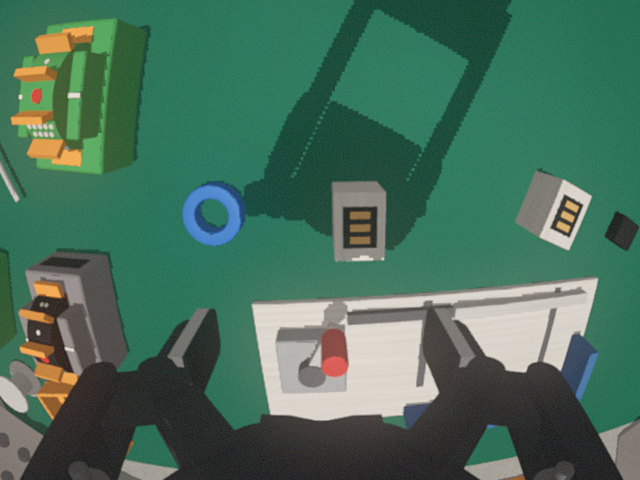

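```bash
python3 -m creep '0.75 3 1.4 -0.4 -0.02 0.015 0;0.75 4 1.2 -0.6 0 0 0;0.75 4 0 0 0 0 0;0.75 2 0 0 0 0 0'
python3 - <<'E'
from h import *
o=ctrl.get_obs();print(T(o).round(4)); print(need(o,[.4455,-.0655,.014],np.pi/2))
E
```

```text
time_s: 3.45
eef_pos: [0.4543, -0.062, 0.0259]
eef_rot: [0.714, -0.007, 0.7, 0.001]
wrist_force: [-0.3, -0.3, -0.3]
opening: 0.752
[[ 0.0189 -0.0123  0.9997  0.4543]
 [-0.0083  0.9999  0.0124 -0.062 ]
 [-0.9998 -0.0086  0.0188  0.0259]
 [ 0.      0.      0.      1.    ]]
(array([ 1.17563818, -0.32841331, -0.90448777]), array([0.01233082, 0.01884805, 0.0084374 ]))
```

```bash
python3 -m creep '0.75 0.6 -0.3 -0.9 0.01 0.019 0.008;0.75 0.6 0 0 0 0 0;0 0 0 0 0 0 0;0 0 0 0 0 0 0;0 0 0 0 0 0 0;0 0 0 0 0 0 0;0 0 0 0 0 0 0'
python3 - <<'E'
from h import *
o=ctrl.get_obs();print(T(o).round(4)); print(o['opening'])
E
```

```text
time_s: 4.32
eef_pos: [0.4479, -0.0641, 0.0165]
eef_rot: [0.708, -0.003, 0.706, 0.001]
wrist_force: [1.1, 0.1, -2.4]
opening: 0.411
[[ 0.0035 -0.0057  1.      0.4479]
 [-0.0017  1.      0.0057 -0.0641]
 [-1.     -0.0017  0.0035  0.0165]
 [ 0.      0.      0.      1.    ]]
0.4110585112177206
```

```bash
python3 -m creep '0 -3 0 0 0 0 0;0 -4 0 0 0 0 0'
python3 - <<'E'
from h import *
o,p,d=cam('top','t2'); 
W,m=jigfit('top',o,p,d); q=W[m]
print(np.median(q[:,2]),len(q), o['opening'],o['eef_pos'])
for y in np.arange(-0.02,0.2,.02):
    s=q[abs(q[:,1]-y)<.008]
    if len(s): print('y',round(y,3),s[:,0].min().round(4),np.median(s[:,0]).round(4),s[:,0].max().round(4))
for x in np.arange(.57,.65,.01):
    s=q[(abs(q[:,0]-x)<.004)]
    if len(s): print('x',x.round(3),s[:,1].min().round(4),np.median(s[:,1]).round(4),s[:,1].max().round(4))
cv2.imwrite('pics/t2c.png',cv2.resize(p[150:300,180:420],None,fx=3,fy=3,interpolation=cv2.INTER_CUBIC))
E
```

```text
time_s: 4.58
eef_pos: [0.4444, -0.0628, 0.0847]
eef_rot: [0.706, -0.001, 0.709, 0.002]
wrist_force: [0.5, -0.1, -1.3]
opening: 0.412
0.04804625929256149 737 0.41239092936876964 [ 0.44443811 -0.06279651  0.08471256]
y 0.0 0.6486 0.6531 0.6612
y 0.02 0.6489 0.6534 0.6596
y 0.04 0.648 0.6528 0.6592
y 0.06 0.6463 0.6517 0.6586
y 0.08 0.6471 0.6515 0.6583
y 0.1 0.6458 0.6507 0.6568
y 0.12 0.6453 0.6508 0.6569
y 0.14 0.6443 0.6495 0.6555
y 0.16 0.6441 0.6495 0.6559
y 0.18 0.5787 0.6158 0.6541
x 0.58 0.1773 0.1817 0.1872
x 0.59 0.1776 0.1828 0.1877
x 0.6 0.1782 0.183 0.1873
x 0.61 0.178 0.1823 0.1908
x 0.62 0.1779 0.1853 0.19
x 0.63 0.1792 0.1847 0.1899
x 0.64 0.179 0.1842 0.1901
x 0.65 -0.0091 0.0955 0.1904
```

View pics/t2c.png

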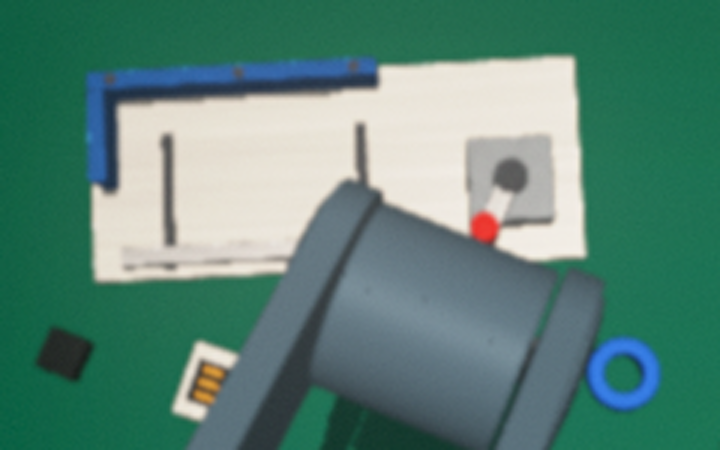

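```bash
python3 -m creep '0 0 4.2 3.5 -0.03 0 0;0 0 4.2 3.5 0 0 0;0 0 4.2 3.5 0 0 0;0 0 4.2 3.5 0 0 0;0 0 3 2.5 0 0 0'
python3 - <<'E'
from h import *
o=ctrl.get_obs();print(T(o).round(4),o['opening']); print(need(o,[.616,.139,.030],np.pi/2+.03))
E
```

```text
time_s: 5.25
eef_pos: [0.6126, 0.1411, 0.0916]
eef_rot: [0.71, -0.012, 0.704, 0.009]
wrist_force: [0.6, -0.5, -0.5]
opening: 0.413
[[ 0.0076 -0.0296  0.9995  0.6126]
 [-0.0037  0.9996  0.0296  0.1411]
 [-1.     -0.0039  0.0075  0.0916]
 [ 0.      0.      0.      1.    ]] 0.412985369638055
(array([ 6.16121325, -0.19184056,  0.2841772 ]), array([-0.00037199,  0.00745421,  0.00389484]))
```

```bash
python3 -m creep '0 3.5 -0.2 0.2 0 0.008 0.004;0 2.6 0 0 0 0 0;0 0.3 0 0 0 0 0'
python3 - <<'E'
from h import *
o=ctrl.get_obs();print(T(o).round(4),o['opening']); print(need(o,[.616,.139,.026],np.pi/2+.03))
cam('wrist','w3')
E
```

```text
time_s: 5.62
eef_pos: [0.6168, 0.1426, 0.0253]
eef_rot: [0.707, -0.012, 0.707, 0.012]
wrist_force: [-0.1, -0.8, -1.6]
opening: 0.414
[[ 9.000e-04 -3.420e-02  9.994e-01  6.168e-01]
 [ 8.000e-04  9.994e-01  3.420e-02  1.426e-01]
 [-1.000e+00  8.000e-04  9.000e-04  2.530e-02]
 [ 0.000e+00  0.000e+00  0.000e+00  1.000e+00]] 0.41446514582715993
(array([-0.07278545, -0.36033635, -0.08986111]), array([ 0.00424164,  0.00092349, -0.00075279]))
```

View pics/w3.png

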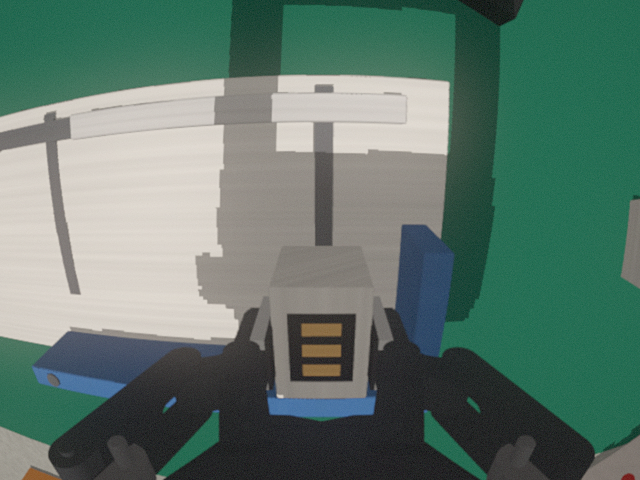

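The module is held between the pads at (322,345), just in front of the back fence at (322,400). The right finger is close to the end fence at (400,320), so I'll shift -y a little and press +x.

```bash
python3 -m creep '0 0 -0.6 0 0 0 0;0 0 0 0.25 0 0 0;0 0 0 0.25 0 0 0'
```

```text
time_s: 6.05
eef_pos: [0.6221, 0.136, 0.0283]
eef_rot: [0.707, -0.011, 0.707, 0.012]
wrist_force: [-11.8, 1.0, 2.9]
opening: 0.413
```

```bash
python3 -m creep '0 0 0 0.2 0 0 0;0 0 0 0.2 0 0 0'
```

```text
time_s: 6.3
eef_pos: [0.622, 0.1359, 0.0286]
eef_rot: [0.704, -0.011, 0.71, 0.012]
wrist_force: [-9.0, -1.0, 1.1]
opening: 0.412
```

```bash
python3 -m creep '0 0 0 0.2 0 0 0;0 0 0 0.2 0 0 0'
```

```text
time_s: 6.55
eef_pos: [0.6218, 0.1359, 0.0288]
eef_rot: [0.7, -0.012, 0.714, 0.012]
wrist_force: [-8.7, -0.8, 2.3]
opening: 0.411
```

Run:
```python
from h import *
o=ctrl.get_obs(); print(need(o,[.6215,.136,.0255],np.pi/2+.032))
```

```text
(array([ 0.32631942,  0.0082879 , -0.02744924]), array([ 0.00134906, -0.01857944, -0.00059986]))
```

```bash
python3 -m creep '0 0.3 0 0 0 -0.019 0;0 0.1 0 0 0 0 0;0.53 0 0 0 0 0 0;0.53 0 0 0 0 0 0;0.53 -2 0 0 0 0 0;0.53 -4 0 0 0 0 0;0.53 -4 0 0 0 0 0'
python3 - <<'E'
from h import *
o,p,d=cam('wrist','w4'); print(T(o).round(3))
for t in modules('wrist',o,p,d): print(t)
E
```

```text
time_s: 7.42
eef_pos: [0.6225, 0.1355, 0.1302]
eef_rot: [0.708, -0.011, 0.706, 0.012]
wrist_force: [-0.4, -1.1, -0.1]
opening: 0.527
[[ 0.002 -0.033  0.999  0.623]
 [ 0.001  0.999  0.033  0.135]
 [-1.     0.001  0.002  0.13 ]
 [ 0.     0.     0.     1.   ]]
(array([592., 204.]), array([0.5806, 0.3454]), 0.0459, array([50.9, 37.7]), 0.169)
```

View pics/w4.png

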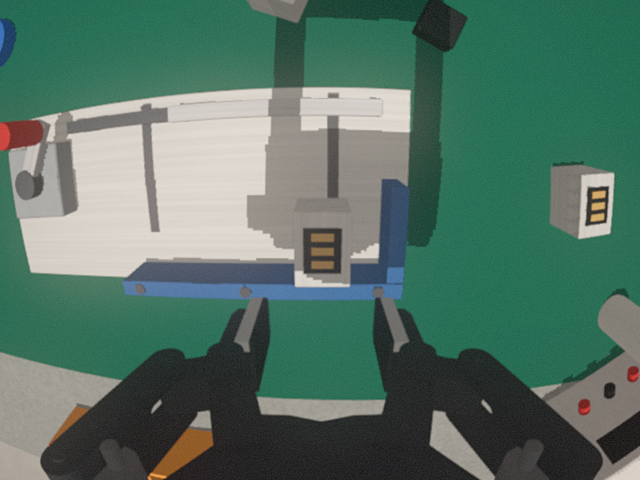

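```bash
python3 -m creep '0.8 0 5.3 -0.9 0 0 0;0.8 0 5.3 -0.9 0 0 0;0.8 0 5.3 -0.9 0 0 0;0.8 0 4 -0.8 -0.13 0 0;0.8 0 0 0 0 0 0'
python3 - <<'E'
from h import *
o,p,d=cam('wrist','w5'); print(T(o).round(3))
for t in modules('wrist',o,p,d): print(t)
print(need(o,[.5805,.3455,.016],np.pi/2+.165))
E
```

```text
time_s: 8.1
eef_pos: [0.59, 0.3395, 0.1501]
eef_rot: [0.715, -0.057, 0.694, 0.059]
wrist_force: [-0.2, -0.0, 0.1]
opening: 0.802
[[ 0.03  -0.163  0.986  0.59 ]
 [ 0.005  0.987  0.163  0.339]
 [-1.     0.     0.03   0.15 ]
 [ 0.     0.     0.     1.   ]]
(array([333., 223.]), array([0.5804, 0.3461]), 0.046, array([50.5, 36.2]), 0.164)
(array([13.37762809,  0.74601147, -1.23644886]), array([-0.00164236,  0.02997571, -0.00027187]))
```

View pics/w5.png

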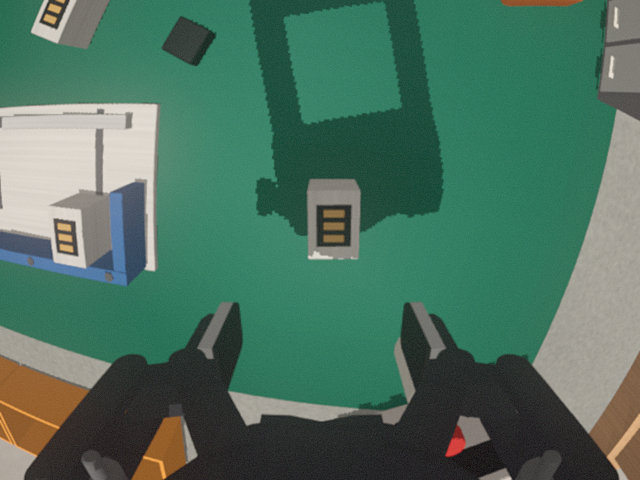

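```bash
python3 -m creep '0.75 3 0.8 -1.0 0 0.03 0;0.75 5 0 0 0 0 0;0.75 3.5 0 0 0 0 0'
python3 - <<'E'
from h import *
o=ctrl.get_obs(); print(T(o).round(3)); print(need(o,[.5805,.3458,.016],np.pi/2+.165))
E
```

```text
time_s: 8.52
eef_pos: [0.5869, 0.3429, 0.0402]
eef_rot: [0.709, -0.054, 0.701, 0.055]
wrist_force: [0.2, -0.3, -0.6]
opening: 0.751
[[ 0.012 -0.154  0.988  0.587]
 [ 0.003  0.988  0.154  0.343]
 [-1.     0.001  0.013  0.04 ]
 [ 0.     0.     0.     1.   ]]
(array([ 2.41366395,  0.38406689, -0.61390958]), array([-0.01056577,  0.01267292, -0.00097307]))
```

```bash
python3 -m creep '0.75 1 0.4 -0.6 -0.01 0.013 0;0.75 1.4 0 0 0 0 0;0.75 0.2 0 0 0 0 0;0 0 0 0 0 0 0;0 0 0 0 0 0 0;0 0 0 0 0 0 0;0 0 0 0 0 0 0;0 0 0 0 0 0 0'
python3 - <<'E'
from h import *
o=ctrl.get_obs(); print(T(o).round(3))
E
```

```text
time_s: 9.52
eef_pos: [0.5827, 0.3439, 0.0163]
eef_rot: [0.705, -0.056, 0.704, 0.057]
wrist_force: [-0.0, -0.5, -2.2]
opening: 0.413
[[ 0.001 -0.16   0.987  0.583]
 [ 0.001  0.987  0.16   0.344]
 [-1.     0.001  0.002  0.016]
 [ 0.     0.     0.     1.   ]]
```

```bash
python3 -m creep '0 -4 0 0 0 0 0;0 -4.5 0 0 0.128 0 0;0 0 -5.3 0.55 0 0 0;0 0 -5.3 0.55 0 0 0;0 0 -5.3 0.55 0 0 0;0 0 -5.3 0.55 0 0 0;0 0 -4.5 0.5 0 0 0'
python3 - <<'E'
from h import *
o=ctrl.get_obs();print(T(o).round(3)); print(need(o,[.6185,.078,.026],np.pi/2+.032))
E
```

```text
time_s: 10.4
eef_pos: [0.6167, 0.0842, 0.103]
eef_rot: [0.707, -0.013, 0.707, 0.013]
wrist_force: [1.0, -0.1, -1.0]
opening: 0.413
[[ 0.001 -0.035  0.999  0.617]
 [ 0.     0.999  0.035  0.084]
 [-1.     0.     0.001  0.103]
 [ 0.     0.     0.     1.   ]]
(array([ 7.69849431, -0.62700622,  0.14539645]), array([ 3.48327102e-03,  1.19277279e-03, -8.53353392e-05]))
```

```bash
python3 -m creep '0 3.5 -0.6 0.1 0 0 0;0 3.5 0 0 0 0 0;0 0.6 0 0 0 0 0'
python3 - <<'E'
from h import *
o=ctrl.get_obs();print(T(o).round(3)); print(need(o,[.6185,.078,.026],np.pi/2+.032))
cam('wrist','w6')
E
```

```text
time_s: 10.78
eef_pos: [0.6201, 0.0728, 0.0269]
eef_rot: [0.709, -0.011, 0.705, 0.01]
wrist_force: [0.4, -0.5, -1.2]
opening: 0.412
[[ 0.005 -0.029  1.     0.62 ]
 [-0.001  1.     0.029  0.073]
 [-1.    -0.001  0.005  0.027]
 [ 0.     0.     0.     1.   ]]
(array([ 0.08956727,  0.52475708, -0.148582  ]), array([-0.00310817,  0.00466373,  0.00100895]))
```

View pics/w6.png

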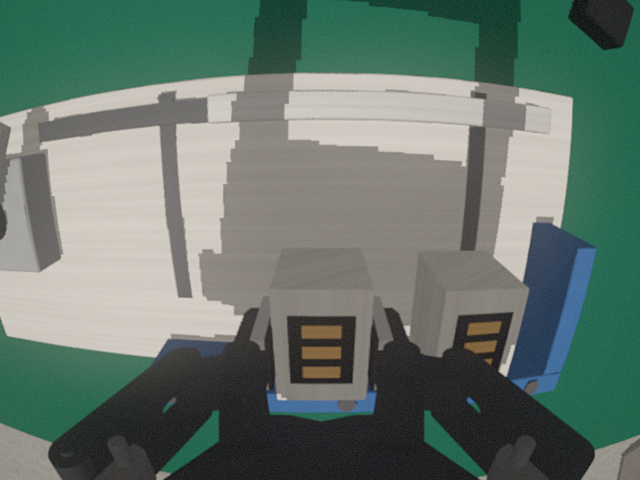

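Module B is in the grip at (322,345) and clear of A at (480,330). Seating it against the fence.

```bash
python3 -m creep '0 0.1 0 0.25 0 0.005 0;0 0 0 0.25 0 0 0'
```

```text
time_s: 11.08
eef_pos: [0.6234, 0.0733, 0.0275]
eef_rot: [0.705, -0.012, 0.709, 0.01]
wrist_force: [-13.1, -5.5, -0.6]
opening: 0.411
```

```bash
python3 -m creep '0 0.15 0 -0.05 0 -0.006 0;0.57 0 0 0 0 0 0;0.57 0 0 0 0 0 0;0.57 -2 0 0 0 0 0;0.57 -4 0 0 0 0 0;0.57 -4 0 0 0 0 0'
python3 - <<'E'
from h import *
o,p,d=cam('wrist','w7'); print(T(o).round(3))
for t in modules('wrist',o,p,d): print(t)
o,p,d=cam('top')
for t in modules('top',o,p,d): print('t',t)
E
```

```text
time_s: 11.82
eef_pos: [0.6246, 0.0746, 0.1334]
eef_rot: [0.709, -0.012, 0.706, 0.011]
wrist_force: [0.3, 0.0, 0.3]
opening: 0.568
[[ 0.004 -0.033  0.999  0.625]
 [-0.002  0.999  0.033  0.075]
 [-1.    -0.002  0.004  0.133]
 [ 0.     0.     0.     1.   ]]
t (array([536., 166.]), array([ 0.655 , -0.4848]), 0.0403, array([30.3, 50.3]), -0.038)
t (array([250., 277.]), array([0.4373, 0.105 ]), 0.0457, array([36.8, 49.9]), -0.362)
```

View pics/w7.png

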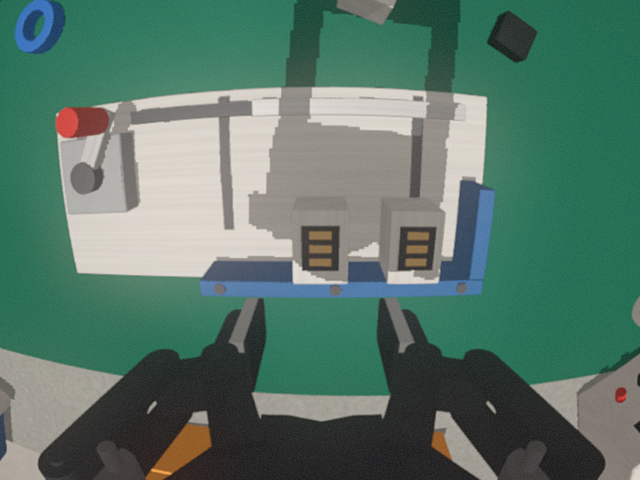

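```bash
python3 -m creep '0.75 -0.5 0.9 -4.7 0 0 0;0.75 0 0.9 -4.7 0 0 0;0.75 0 0.9 -4.7 0 0 0;0.75 0 0.9 -4 0.18 0 0;0.75 0 0 0 0.18 0 0;0.75 0 0 0 0.02 0 0'
python3 - <<'E'
from h import *
o,p,d=cam('wrist','w8'); print(T(o).round(3))
for t in modules('wrist',o,p,d): print(t)
print(need(o,[.4373,.105,.016],np.pi/2-.352))
E
```

```text
time_s: 12.68
eef_pos: [0.444, 0.1053, 0.1461]
eef_rot: [0.705, 0.126, 0.687, -0.125]
wrist_force: [-0.6, -0.8, -0.3]
opening: 0.751
[[ 0.026  0.349  0.937  0.444]
 [-0.003  0.937 -0.349  0.105]
 [-1.     0.006  0.025  0.146]
 [ 0.     0.     0.     1.   ]]
(array([316., 228.]), array([0.4371, 0.1046]), 0.046, array([36.3, 50.7]), -0.352)
(array([12.98367215, -0.34612869, -0.94375043]), array([-0.00478495,  0.02547381, -0.00623513]))
```

View pics/w8.png

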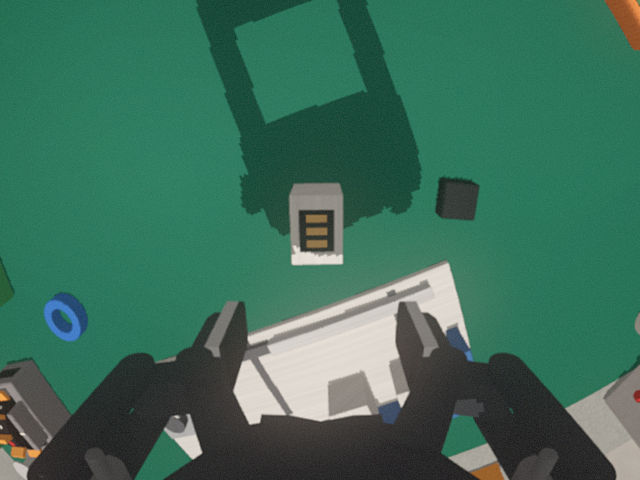

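```bash
python3 -m creep '0.75 3 -0.3 -0.8 0 0.025 -0.006;0.75 5 0 0 0 0 0;0.75 3.5 0 0 0 0 0'
python3 - <<'E'
from h import *
o=ctrl.get_obs(); print(T(o).round(3)); print(need(o,[.4373,.1047,.016],np.pi/2-.352))
E
```

```text
time_s: 13.1
eef_pos: [0.4427, 0.1048, 0.0327]
eef_rot: [0.701, 0.122, 0.692, -0.121]
wrist_force: [-0.2, 0.4, -0.2]
opening: 0.752
[[ 0.012  0.339  0.941  0.443]
 [-0.     0.941 -0.339  0.105]
 [-1.     0.004  0.011  0.033]
 [ 0.     0.     0.     1.   ]]
(array([ 1.6635509 , -0.20267005, -0.52387713]), array([ 0.00610661,  0.01108346, -0.00395906]))
```

```bash
python3 -m creep '0.75 0.8 -0.2 -0.5 0.006 0.011 -0.004;0.75 0.9 0 0 0 0 0;0 0 0 0 0 0 0;0 0 0 0 0 0 0;0 0 0 0 0 0 0;0 0 0 0 0 0 0;0 0 0 0 0 0 0'
python3 - <<'E'
from h import *
o=ctrl.get_obs(); print(T(o).round(4))
E
```

```text
time_s: 13.98
eef_pos: [0.4393, 0.1044, 0.017]
eef_rot: [0.697, 0.122, 0.696, -0.122]
wrist_force: [0.2, 0.7, -1.4]
opening: 0.412
[[ 1.200e-03  3.402e-01  9.404e-01  4.393e-01]
 [-1.000e-04  9.404e-01 -3.402e-01  1.044e-01]
 [-1.000e+00  3.000e-04  1.100e-03  1.700e-02]
 [ 0.000e+00  0.000e+00  0.000e+00  1.000e+00]]
```

```bash
python3 -m creep '0 -4 0 0 0 0 0;0 -4.5 0 0 -0.18 0 0;0 0 0 0 -0.18 0 0;0 0 0 0 -0.02 0 0;0 0 -2.35 4.5 0 0 0;0 0 -2.35 4.5 0 0 0;0 0 -2.35 4.5 0 0 0;0 0 -2 3.7 0 0 0'
python3 - <<'E'
from h import *
o=ctrl.get_obs();print(T(o).round(3)); print(need(o,[.6215,.016,.026],np.pi/2+.032))
E
```

```text
time_s: 14.98
eef_pos: [0.6137, 0.0205, 0.0997]
eef_rot: [0.704, -0.011, 0.71, 0.012]
wrist_force: [0.1, 0.7, -1.1]
opening: 0.411
[[-0.008 -0.032  0.999  0.614]
 [ 0.001  0.999  0.032  0.02 ]
 [-1.     0.002 -0.008  0.1  ]
 [ 0.     0.     0.     1.   ]]
(array([ 7.3640392 , -0.48553335,  0.82391818]), array([-8.14464089e-05, -7.71953878e-03, -1.58867091e-03]))
```

```bash
python3 -m creep '0 3.5 -0.4 0.5 0 -0.008 0;0 3.4 0 0 0 0 0;0 0.3 0 0 0 0 0'
python3 - <<'E'
from h import *
o=ctrl.get_obs();print(T(o).round(3)); print(need(o,[.6215,.016,.026],np.pi/2+.032))
cam('wrist','w9')
E
```

```text
time_s: 15.35
eef_pos: [0.621, 0.0141, 0.0237]
eef_rot: [0.707, -0.006, 0.707, 0.007]
wrist_force: [-0.5, 1.2, -2.2]
opening: 0.408
[[-0.    -0.019  1.     0.621]
 [ 0.001  1.     0.019  0.014]
 [-1.     0.001 -0.     0.024]
 [ 0.     0.     0.     1.   ]]
(array([-0.23285224,  0.18751927,  0.05182267]), array([-0.01278684, -0.0001077 , -0.00144314]))
```

View pics/w9.png

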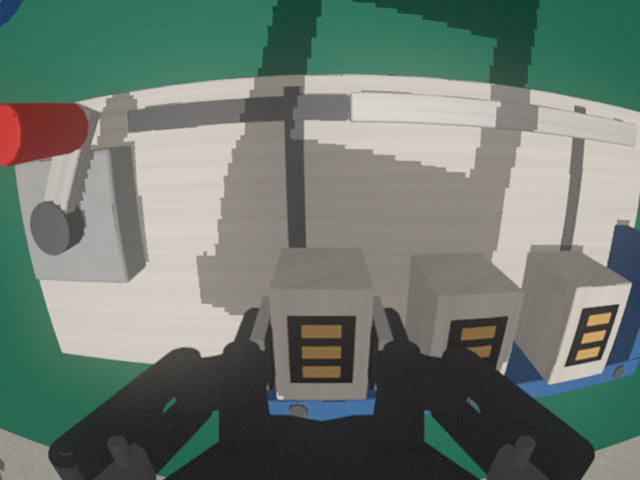

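```bash
python3 -m creep '0 -0.1 0 0.25 -0.013 0 0;0 0 0 0.2 0 0 0'
```

```text
time_s: 15.65
eef_pos: [0.6254, 0.0143, 0.0271]
eef_rot: [0.707, -0.011, 0.707, 0.012]
wrist_force: [-9.0, -3.6, -1.9]
opening: 0.413
```

```bash
python3 -m creep '0 0.15 0 -0.05 0 0 0;0.57 0 0 0 0 0 0;0.57 0 0 0 0 0 0;0.57 -2 0 0 0 0 0;0.57 -4 0 0 0 0 0;0 0 -3 0 0 0 0;0 0 -3.2 0 0 0 0;0 0 0 0 0 0 0;0 0 0 0 0 0 0'
python3 - <<'E'
from h import *
o,p,d=cam('wrist','w10'); print(T(o).round(3))
print(need(o,[.6255,-.047,.024],np.pi/2+.032))
W=cloud('wrist',o,d); z=W[...,2]
m=((z>.047)&(z<.06)&(W[...,0]<.66)&(W[...,0]>.57)&(W[...,1]>-.05)&(W[...,1]<.2)).astype(np.uint8)
N,L,S,C=cv2.connectedComponentsWithStats(m)
for i in range(1,N):
    if S[i,4]>80: q=W[L==i]; print(C[i].round(),q.mean(0).round(4),q.min(0).round(4),q.max(0).round(4))
E
```

```text
time_s: 16.77
eef_pos: [0.6344, -0.0489, 0.1022]
eef_rot: [0.714, -0.013, 0.7, 0.011]
wrist_force: [0.2, -0.0, -0.2]
opening: -0.004
[[ 0.019 -0.034  0.999  0.634]
 [-0.003  0.999  0.034 -0.049]
 [-1.    -0.003  0.019  0.102]
 [ 0.     0.     0.     1.   ]]
(array([ 7.79852366,  0.2459988 , -1.03511828]), array([0.00198117, 0.01885849, 0.00340436]))
[506. 261.] [0.6274 0.0684 0.0524] [ 0.5812 -0.0109  0.047 ] [0.66   0.1907 0.057 ]
```

View pics/w10.png

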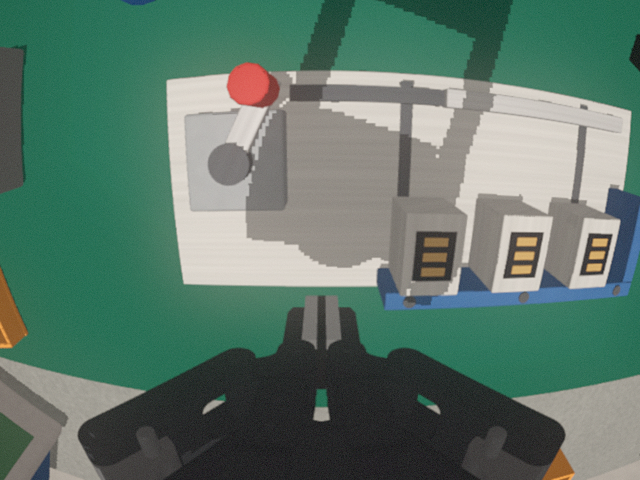

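```bash
python3 -m creep '0 4 0.2 -0.9 0 0.019 0.003;0 3.4 0 0 0 0 0;0 0.4 0 0 0 0 0'
python3 - <<'E'
from h import *
o=ctrl.get_obs(); print(T(o).round(3))
print(need(o,[.6255,-.047,.024],np.pi/2+.032))
E
```

```text
time_s: 17.2
eef_pos: [0.6275, -0.0446, 0.0245]
eef_rot: [0.708, -0.014, 0.706, 0.013]
wrist_force: [-0.7, -0.4, -0.4]
opening: 0.0
[[ 0.003 -0.037  0.999  0.628]
 [-0.001  0.999  0.037 -0.045]
 [-1.    -0.001  0.003  0.024]
 [ 0.     0.     0.     1.   ]]
(array([ 0.04916738, -0.23183012, -0.21021296]), array([0.00537626, 0.00278506, 0.00103164]))
```

```bash
python3 -m creep '0 0 1 -0.2 0.005 0.003 0;0 0 1 0 0 0 0;0 0 1 0 0 0 0;0 0 1 0 0 0 0;0 0 1 0 0 0 0;0 0 1 0 0 0 0'
python3 - <<'E'
from h import *
o,p,d=cam('wrist','w11'); print(T(o).round(3))
E
```

```text
time_s: 17.95
eef_pos: [0.6253, 0.0184, 0.0292]
eef_rot: [0.708, -0.013, 0.706, 0.01]
wrist_force: [-0.2, -2.7, -1.3]
opening: -0.004
[[ 0.004 -0.034  0.999  0.625]
 [-0.004  0.999  0.034  0.018]
 [-1.    -0.005  0.004  0.029]
 [ 0.     0.     0.     1.   ]]
```

View pics/w11.png

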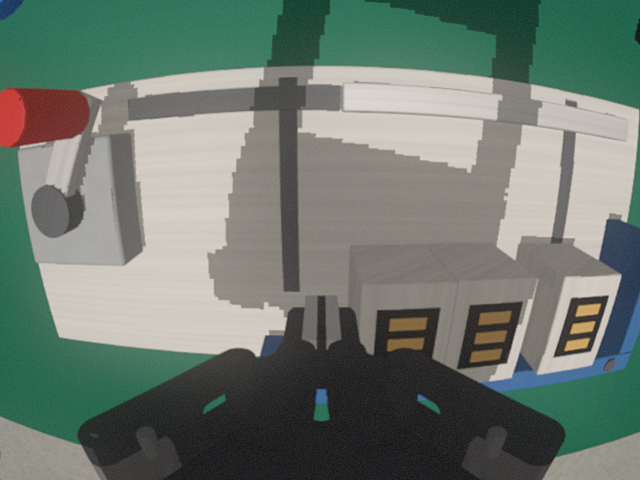

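B and C are touching at (440,310), squarely, and A is still apart at (570,310). Continuing the push.

```bash
python3 -m creep '0 0.3 1 0 0 0.003 0.004;0 0.1 1 0 0 0 0;0 0.1 0.8 0 0 0 0;0 0.1 0.6 0 0 0 0'
```

```text
time_s: 18.5
eef_pos: [0.6257, 0.0471, 0.0269]
eef_rot: [0.708, -0.017, 0.706, 0.008]
wrist_force: [-7.1, -13.9, 8.9]
opening: 0.002
```

```bash
python3 -m creep '0 0.1 0.4 0 0 0 0;0 0.1 0.4 0 0 0 0;0 0 0.4 0 0 0 0'
```

```text
time_s: 18.88
eef_pos: [0.6254, 0.0521, 0.0275]
eef_rot: [0.707, -0.02, 0.707, 0.004]
wrist_force: [-2.4, -7.3, 1.2]
opening: 0.0
```

```bash
python3 -m creep '0 0.1 0.4 0 0 0 0;0 0.1 0.4 0 0 0 0'
```

```text
time_s: 19.12
eef_pos: [0.6254, 0.0555, 0.0272]
eef_rot: [0.707, -0.023, 0.707, 0.002]
wrist_force: [-7.5, -13.8, 11.3]
opening: 0.0
```

Run:
```python
from h import *
o,p,d=cam('wrist','w12'); print(T(o).round(3)); print(need(o,[.6255,.057,.026],np.pi/2+.032))
```

```text
[[-0.    -0.035  0.999  0.625]
 [-0.029  0.999  0.035  0.056]
 [-1.    -0.029 -0.001  0.027]
 [ 0.     0.     0.     1.   ]]
(array([0.11096762, 0.15264439, 0.01244564]), array([ 0.00288153, -0.00122914,  0.02929073]))
```

View pics/w12.png

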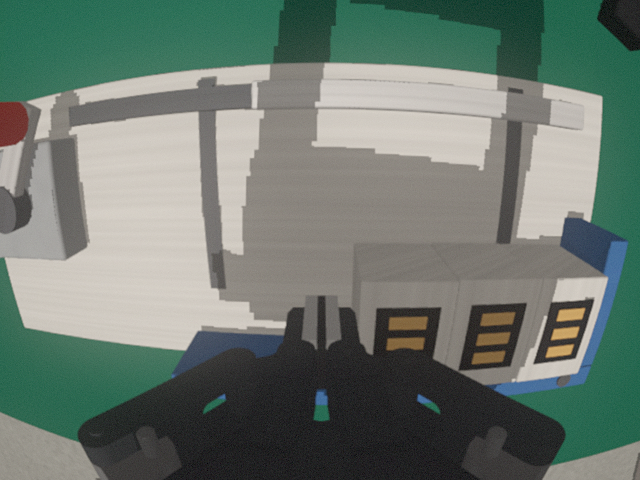

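```bash
python3 -m creep '0 0.1 0.2 0 0 0 0.03;0 0 0.3 0 0 0 0'
```

```text
time_s: 19.42
eef_pos: [0.6254, 0.0573, 0.0269]
eef_rot: [0.706, -0.013, 0.708, 0.011]
wrist_force: [-0.6, -15.3, -3.1]
opening: 0.0
```

```bash
python3 -m creep '0 0.05 0.4 0 0 0 0;0 0 0.4 0 0 0 0'
```

```text
time_s: 19.68
eef_pos: [0.6254, 0.0571, 0.027]
eef_rot: [0.706, -0.018, 0.708, 0.007]
wrist_force: [-2.2, -18.8, -0.7]
opening: 0.002
```

```bash
python3 -m creep '0 0.05 0.4 0 0 0 0.01;0 0 0.4 0 0 0 0'
```

```text
time_s: 19.92
eef_pos: [0.6253, 0.057, 0.027]
eef_rot: [0.705, -0.018, 0.709, 0.006]
wrist_force: [-2.6, -18.3, -0.3]
opening: -0.008
```

```bash
python3 -m creep '0 0 -1.5 0 0 0 0.02;0 -4 -0.5 0 0 0 0;0 -4.5 0 0 0 0 0;0 0 4 -3 0 0 0;0 0 3 -4 0 0 0'
python3 - <<'E'
from h import *
o,p,d=cam('wrist','w13'); print(T(o).round(3)); print(need(o,[.570,.160,.028],np.pi/2+.032))
E
```

```text
time_s: 20.55
eef_pos: [0.5568, 0.1047, 0.1159]
eef_rot: [0.707, -0.006, 0.707, 0.013]
wrist_force: [0.7, 0.7, 0.2]
opening: -0.005
[[-0.    -0.027  1.     0.557]
 [ 0.009  1.     0.027  0.105]
 [-1.     0.009  0.     0.116]
 [ 0.     0.     0.     1.   ]]
(array([8.8424312 , 5.42048739, 1.4653331 ]), array([-0.00502225,  0.00018679, -0.00864971]))
```

View pics/w13.png

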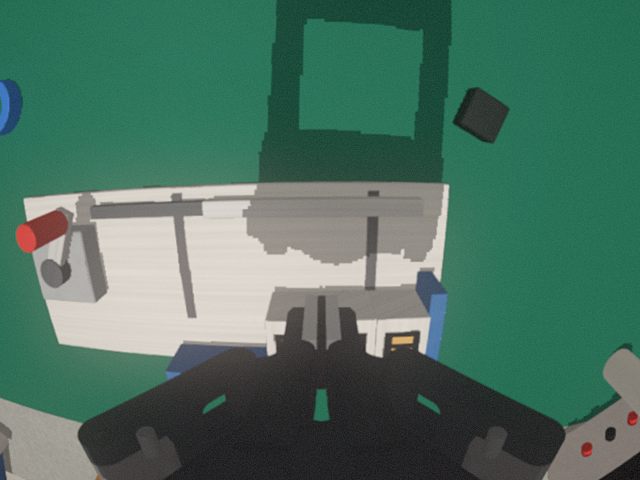

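The row looks straight, with its front faces aligned from (270,300) to (425,295). Now I'll nudge each end into the back fence.

```bash
python3 -m creep '0 4 3 0.9 -0.005 0 -0.009;0 4.5 2.4 0.2 0 0 0;0 0 0 0.5 0 0 0'
python3 - <<'E'
from h import *
o=ctrl.get_obs(); print(T(o).round(3)); print(need(o,[.570,.158,.028],np.pi/2+.032))
E
```

```text
time_s: 20.98
eef_pos: [0.566, 0.1672, 0.0306]
eef_rot: [0.707, -0.012, 0.707, 0.014]
wrist_force: [-0.5, -0.4, 0.2]
opening: 0.002
[[-0.001 -0.037  0.999  0.566]
 [ 0.003  0.999  0.037  0.167]
 [-1.     0.003 -0.     0.031]
 [ 0.     0.     0.     1.   ]]
(array([ 0.26011262, -0.93129007,  0.36173099]), array([ 0.00451942, -0.00039322, -0.00320088]))
```

```bash
python3 -m creep '0 0.2 -0.9 0.8 0.004 0 0;0 0 0 0.6 0 0 0;0 0 0 0.4 0 0 0;0 0 0 0.4 0 0 0'
```

```text
time_s: 21.48
eef_pos: [0.5839, 0.1574, 0.0313]
eef_rot: [0.701, -0.009, 0.713, 0.012]
wrist_force: [-18.9, 1.4, 11.0]
opening: 0.001
```

```bash
python3 -m creep '0 0 0 0.4 0 0 0;0 0 0 0.3 0 0 0'
```

```text
time_s: 21.72
eef_pos: [0.5835, 0.1574, 0.0316]
eef_rot: [0.695, -0.008, 0.719, 0.012]
wrist_force: [-11.1, 2.9, 3.2]
opening: 0.001
```

```bash
python3 -m creep '0 0.3 0 -0.7 0 -0.017 0;0 0.1 -3.4 0 0 0 0;0 0 0 0.5 0 0 0;0 0 0 0.4 0 0 0;0 0 0 0.3 0 0 0'
```

```text
time_s: 22.35
eef_pos: [0.5849, 0.1212, 0.0306]
eef_rot: [0.698, -0.006, 0.716, 0.012]
wrist_force: [-13.3, -1.3, 9.7]
opening: -0.001
```

Run:
```python
from h import *
o=ctrl.get_obs(); print(T(o).round(3)); print(need(o,[.585,.122,.028],np.pi/2+.032))
```

```text
[[-0.027 -0.025  0.999  0.585]
 [ 0.007  1.     0.026  0.121]
 [-1.     0.008 -0.027  0.031]
 [ 0.     0.     0.     1.   ]]
(array([0.26158473, 0.07707388, 0.02361893]), array([-0.00641763, -0.02658286, -0.00767871]))
```

```bash
python3 -m creep '0 0.3 0 -0.7 -0.006 -0.027 -0.008;0 0.1 -3.5 0 0 0 0;0 0 0 0.6 0 0 0;0 0 0 0.4 0 0 0;0 0 0 0.3 0 0 0'
```

```text
time_s: 22.98
eef_pos: [0.5861, 0.087, 0.0287]
eef_rot: [0.702, -0.012, 0.712, 0.011]
wrist_force: [-12.5, -5.1, 9.5]
opening: 0.003
```

```bash
python3 -m creep '0 0 0 -1 0 -0.015 0;0 -4 0 -2 0 0 0;0 -5 0 -4 0 0 0;0 -5 0 -5 0 0 0;0 -3 0 -5 0 0 0'
python3 - <<'E'
from h import *
o,p,d=cam('wrist','w14'); print(T(o).round(3))
W=cloud('wrist',o,d); z=W[...,2]
cv2.imwrite('pics/w14c.png',cv2.resize(p[200:420,150:510],None,fx=2.2,fy=2.2,interpolation=cv2.INTER_CUBIC))
t,pt,dt=cam('top','t14'); cv2.imwrite('pics/t14c.png',cv2.resize(pt[155:245,200:380],None,fx=4.4,fy=4.4,interpolation=cv2.INTER_CUBIC))
E
```

```text
time_s: 23.6
eef_pos: [0.4232, 0.0849, 0.1965]
eef_rot: [0.709, -0.01, 0.705, 0.011]
wrist_force: [0.5, 0.0, 0.5]
opening: 0.003
[[ 0.006 -0.031  1.     0.423]
 [ 0.002  1.     0.031  0.085]
 [-1.     0.001  0.006  0.196]
 [ 0.     0.     0.     1.   ]]
```

View pics/w14c.png

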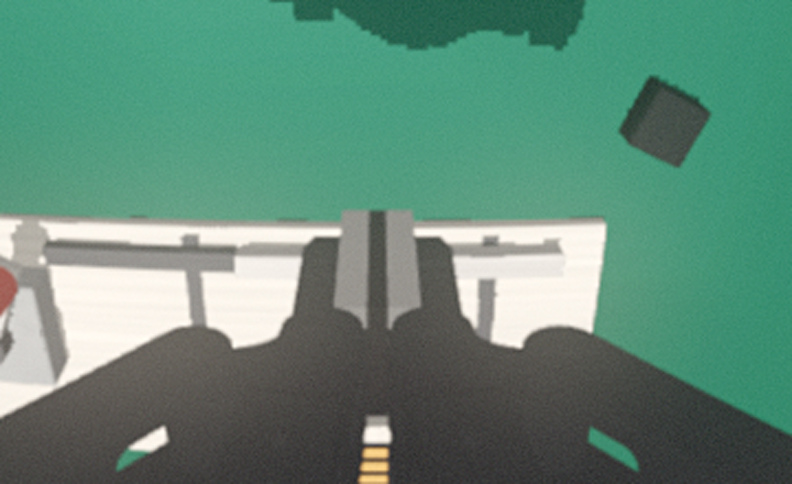

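View pics/t14c.png

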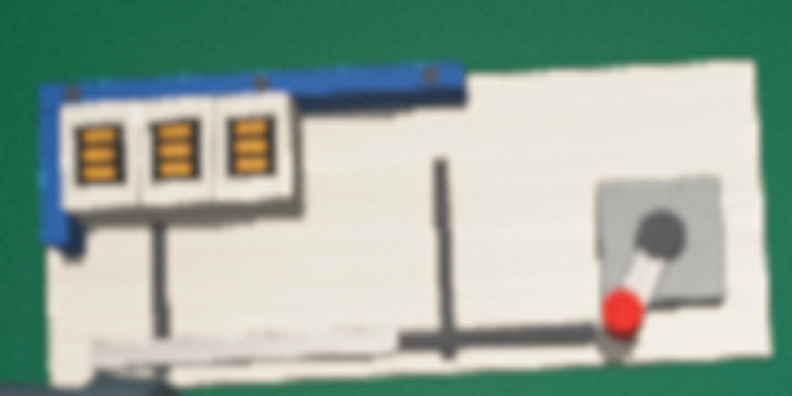

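The top view shows the row flush against both fences, from (65,105) to (300,210) in the crop. Now a numeric check, and finding the crank.

Run:
```python
from h import *
o,p,d=cam('top'); W=cloud('top',o,d); z=W[...,2]
hsv=cv2.cvtColor(p,cv2.COLOR_BGR2HSV)
blue=(hsv[...,0]>95)&(hsv[...,0]<130)&(hsv[...,1]>100)
m=(z>.048)&(z<.06)&(W[...,0]<.66)&(W[...,0]>.57)&(W[...,1]>0)&(W[...,1]<.19)&~blue
r=cv2.minAreaRect((W[m][:,:2]*1000).astype(np.float32)); print(r,cv2.boxPoints(r),np.median(W[m][:,2]))
for n in['top','side']:
    if n=='side': o,p,d=cam('side'); W=cloud('side',o,d); z=W[...,2]; hsv=cv2.cvtColor(p,cv2.COLOR_BGR2HSV)
    k=((hsv[...,0]<8)|(hsv[...,0]>172))&(hsv[...,1]>130)&(z>.030)&(z<.095)&(abs(W[...,1]+.09)<.06)&(abs(W[...,0]-.54)<.06)
    print(n,'knob',W[k].mean(0).round(4),W[k].min(0).round(4),W[k].max(0).round(4),k.sum())
    kt=k&(z>.075); print(W[kt].mean(0).round(4))
    hb=(hsv[...,2]<120)&(hsv[...,1]<60)&(z>.035)&(z<.07)&(abs(W[...,1]+.11)<.05)&(abs(W[...,0]-.58)<.05)
    print('hub',W[hb].mean(0).round(4),W[hb].min(0).round(4),W[hb].max(0).round(4),hb.sum())
    gb=(z>.024)&(z<.034)&(abs(W[...,1]+.11)<.06)&(abs(W[...,0]-.58)<.06)
    rr=cv2.minAreaRect((W[gb][:,:2]*1000).astype(np.float32)); print('gear',rr)
```

```text
((627.6331787109375, 92.06832885742188), (62.12956619262695, 179.22647094726562), 1.9538264274597168) [[593.5311    180.57033  ]
 [599.6417      1.4480689]
 [661.7352      3.56633  ]
 [655.62463   182.68858  ]] 0.05372062807370204
top knob [ 0.5347 -0.0837  0.0794] [ 0.5272 -0.0919  0.0567] [ 0.5442 -0.076   0.0855] 75
[ 0.5356 -0.0838  0.0814]
hub [ 0.5772 -0.1025  0.0422] [ 0.5665 -0.1113  0.0359] [ 0.588  -0.0926  0.0458] 84
gear ((577.99853515625, -102.26081848144531), (60.320030212402344, 60.033870697021484), 2.569652795791626)
side knob [ 0.5338 -0.0891  0.0696] [ 0.5284 -0.096   0.0474] [ 0.5462 -0.0777  0.0838] 102
[ 0.5361 -0.0869  0.0794]
hub [ 0.5726 -0.1119  0.04  ] [ 0.5678 -0.1161  0.0355] [ 0.5783 -0.1055  0.0443] 21
gear ((574.3233032226562, -105.43502044677734), (73.19793701171875, 61.3289794921875), 3.68748140335083)
```

```bash
python3 -m creep '0.7 0 -5.6 2 0 0 0;0.7 0 -5.6 2 0 0 0;0.7 0 -5.6 3 0 0 0;0.7 0 -0.5 2 0 0 0;0.7 0 0 0 0 0 0'
python3 - <<'E'
from h import *
o,p,d=cam('wrist','w15'); print(T(o).round(3)); W=cloud('wrist',o,d); z=W[...,2]
hsv=cv2.cvtColor(p,cv2.COLOR_BGR2HSV)
k=((hsv[...,0]<8)|(hsv[...,0]>172))&(hsv[...,1]>130)&(abs(W[...,1]+.09)<.06)&(abs(W[...,0]-.54)<.06)
kt=k&(z>.074); q=W[kt]; print(q.mean(0).round(4),q.min(0).round(4),q.max(0).round(4),kt.sum())
gb=(z>.024)&(z<.036)&(abs(W[...,1]+.11)<.06)&(abs(W[...,0]-.58)<.06)
print(cv2.minAreaRect((W[gb][:,:2]*1000).astype(np.float32)))
print(need(o,[.536,-.086,.1],np.pi/2+.032))
E
```

```text
time_s: 24.42
eef_pos: [0.5251, -0.0872, 0.1894]
eef_rot: [0.708, -0.01, 0.706, 0.014]
wrist_force: [0.0, -1.0, 0.7]
opening: 0.702
[[ 0.003 -0.033  0.999  0.525]
 [ 0.006  0.999  0.033 -0.087]
 [-1.     0.006  0.003  0.189]
 [ 0.     0.     0.     1.   ]]
[ 0.5384 -0.0858  0.0815] [ 0.5269 -0.0931  0.0747] [ 0.5457 -0.0759  0.0836] 155
((567.7933349609375, -104.05352783203125), (78.7316665649414, 60.29103469848633), 2.639671802520752)
(array([8.94433203, 0.03800888, 1.06500942]), array([ 0.00085545,  0.00283642, -0.00555333]))
```

View pics/w15.png

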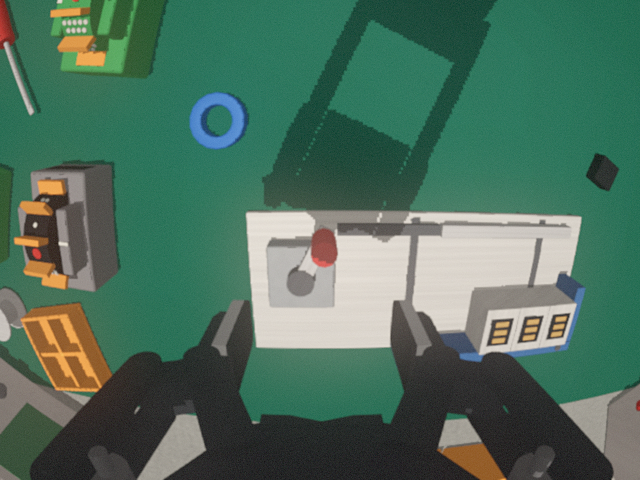

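```bash
python3 -m creep '0.6 4 0.2 1.1 0 0 -0.006;0.6 4 0 0 0 0 0;0.6 4 0 0 0 0 0'
python3 - <<'E'
from h import *
o=ctrl.get_obs(); print(T(o).round(3)); print(need(o,[.537,-.085,.048],np.pi/2+.032))
E
```

```text
time_s: 24.85
eef_pos: [0.5376, -0.0826, 0.0678]
eef_rot: [0.709, -0.014, 0.705, 0.012]
wrist_force: [-0.8, 0.1, -1.5]
opening: 0.601
[[ 0.006 -0.036  0.999  0.538]
 [-0.002  0.999  0.036 -0.083]
 [-1.    -0.002  0.006  0.068]
 [ 0.     0.     0.     1.   ]]
(array([ 1.98056053, -0.23139388, -0.07857069]), array([0.00428571, 0.00642252, 0.00226862]))
```

```bash
python3 -m creep '0.6 1.8 -0.2 0 0 0.006 0;0.6 0.1 0 0 0 0 0;0 0 0 0 0 0 0;0 0 0 0 0 0 0;0 0 0 0 0 0 0;0 0 0 0 0 0 0;0 0 0 0 0 0 0'
python3 - <<'E'
from h import *
o=ctrl.get_obs(); print(T(o).round(4)); H=np.array([.578,-.1025]); v=o['eef_pos'][:2]-H; print(np.linalg.norm(v),np.degrees(np.arctan2(v[1],v[0])))
E
```

```text
time_s: 25.72
eef_pos: [0.536, -0.0826, 0.0472]
eef_rot: [0.706, -0.014, 0.708, 0.013]
wrist_force: [1.0, -0.2, -6.9]
opening: 0.217
[[-3.400e-03 -3.850e-02  9.993e-01  5.360e-01]
 [-9.000e-04  9.993e-01  3.840e-02 -8.260e-02]
 [-1.000e+00 -7.000e-04 -3.400e-03  4.720e-02]
 [ 0.000e+00  0.000e+00  0.000e+00  1.000e+00]]
0.04645384304688991 154.69015146059792
```

```bash
cat > crank.py <<'E'
from h import *
import sys
H=np.array([float(sys.argv[1]),float(sys.argv[2])]) ; n=int(sys.argv[3]); st=float(sys.argv[4])
o=ctrl.get_obs(); M=T(o); v=o['eef_pos'][:2]-H; th=np.arctan2(v[1],v[0]); print('r',np.linalg.norm(v).round(4),'th',np.degrees(th).round(1),'z',o['eef_pos'][2].round(4),'F',o['wrist_force'].round(1),'op',round(o['opening'],3))
print('fix',need(o,o['eef_pos'],np.pi/2+.035)[1].round(3))
cur=o['eef_pos'][:2]
for i in range(n):
    th-=np.radians(st); nx=H+.045*np.array([np.cos(th),np.sin(th)]); dlt=M[:3,:3].T@np.r_[nx-cur,0]*100; print(dlt.round(2)); cur=nx
E
python3 crank.py .578 -.1025 6 18
```

```text
r 0.0465 th 154.7 z 0.0472 F [ 1.  -0.2 -6.9] op 0.217
fix [ 0.003 -0.003  0.001]
[-0.    1.06  0.97]
[-0.    0.82  1.15]
[-0.    0.42  1.34]
[-0.   -0.01  1.41]
[-0.   -0.45  1.34]
[-0.   -0.84  1.13]
```

```bash
python3 -m creep '0 0 1.06 0.97 0 0 0;0 0 0.8 1.15 0 0 0;0 0 0.4 1.35 0 0 0'; python3 crank.py .578 -.1025 6 18
```

```text
time_s: 26.1
eef_pos: [0.5693, -0.0581, 0.0471]
eef_rot: [0.704, -0.014, 0.71, 0.013]
wrist_force: [-1.6, -7.5, -5.3]
opening: 0.216
r 0.0452 th 101.1 z 0.0471 F [-1.6 -7.5 -5.3] op 0.216
fix [ 0.003 -0.008  0.001]
[-0.01 -0.02  1.41]
[-0.01 -0.44  1.34]
[-0.01 -0.83  1.14]
[-0.01 -1.14  0.83]
[-0.   -1.34  0.43]
[ 0.   -1.41 -0.  ]
```

```bash
python3 -m creep '0 0 0 1.4 0 -0.008 0;0 0 -0.45 1.35 0 0 0;0 0 -0.85 1.15 0 0 0;0 0 -1.15 0.8 0 0 0'; python3 crank.py .578 -.1025 7 18
```

```text
time_s: 26.6
eef_pos: [0.6175, -0.0833, 0.0468]
eef_rot: [0.704, -0.016, 0.71, 0.013]
wrist_force: [-14.0, -3.1, 6.1]
opening: 0.214
r 0.0439 th 25.9 z 0.0468 F [-14.   -3.1   6.1] op 0.214
fix [ 0.006 -0.01   0.005]
[ 0.   -1.32  0.45]
[ 0.01 -1.41 -0.09]
[ 0.01 -1.31 -0.52]
[ 0.01 -1.09 -0.89]
[ 0.02 -0.76 -1.19]
[ 0.01 -0.35 -1.36]
[ 0.01  0.09 -1.41]
```

```bash
python3 -m creep '0 0 -1.3 0.3 0 -0.01 0.005;0 0 -1.4 -0.1 0 0 0;0 0 -1.3 -0.5 0 0 0;0 0 -1.1 -0.9 0 0 0'; python3 crank.py .577 -.1025 7 18
```

```text
time_s: 27.1
eef_pos: [0.6092, -0.1339, 0.0471]
eef_rot: [0.707, -0.013, 0.707, 0.017]
wrist_force: [-0.5, 5.6, -1.4]
opening: 0.217
r 0.045 th -44.2 z 0.0471 F [-0.5  5.6 -1.4] op 0.217
fix [ 0.008 -0.001 -0.005]
[-0.   -0.8  -1.16]
[-0.   -0.4  -1.35]
[ 0.    0.04 -1.41]
[ 0.    0.47 -1.33]
[ 0.    0.86 -1.11]
[ 0.01  1.16 -0.79]
[ 0.01  1.35 -0.4 ]
```

```bash
python3 -m creep '0 0 -0.8 -1.15 0 0 0;0 0 -0.4 -1.35 0 0 0;0 0 0.05 -1.4 0 0 0;0 0 0.45 -1.35 0 0 0'; python3 crank.py .577 -.1025 7 18
```

```text
time_s: 27.6
eef_pos: [0.556, -0.1436, 0.047]
eef_rot: [0.709, -0.012, 0.705, 0.017]
wrist_force: [7.7, 9.1, -6.1]
opening: 0.215
r 0.0461 th -117.1 z 0.047 F [ 7.7  9.1 -6.1] op 0.215
fix [ 0.006  0.005 -0.006]
[ 0.    0.97 -1.05]
[ 0.    1.17 -0.78]
[ 0.01  1.36 -0.38]
[0.01 1.41 0.06]
[0.01 1.32 0.49]
[0.01 1.1  0.87]
[0.01 0.78 1.17]
```

```bash
python3 -m creep '0 0 0.95 -1.0 0 0 0;0 0 1.15 -0.75 0 0 0;0 0 1.35 -0.35 0 0 0;0 0 1.4 0.05 0 0 0'; python3 crank.py .577 -.1025 7 18
python3 - <<'E'
from h import *
o,pt,dt=cam('side','s16'); cv2.imwrite('pics/s16c.png',cv2.resize(pt[150:290,240:420],None,fx=4,fy=4,interpolation=cv2.INTER_CUBIC))
cam('wrist','w16')
E
```

```text
time_s: 28.1
eef_pos: [0.5316, -0.0966, 0.0472]
eef_rot: [0.71, -0.013, 0.704, 0.014]
wrist_force: [6.1, -3.2, -10.8]
opening: 0.217
r 0.0458 th 172.6 z 0.0472 F [  6.1  -3.2 -10.8] op 0.217
fix [ 0.004  0.007 -0.001]
[0.01 1.32 0.53]
[0.01 1.13 0.84]
[0.01 0.82 1.15]
[0.01 0.42 1.34]
[ 0.01 -0.02  1.41]
[ 0.01 -0.45  1.33]
[ 0.01 -0.84  1.13]
```

View pics/s16c.png

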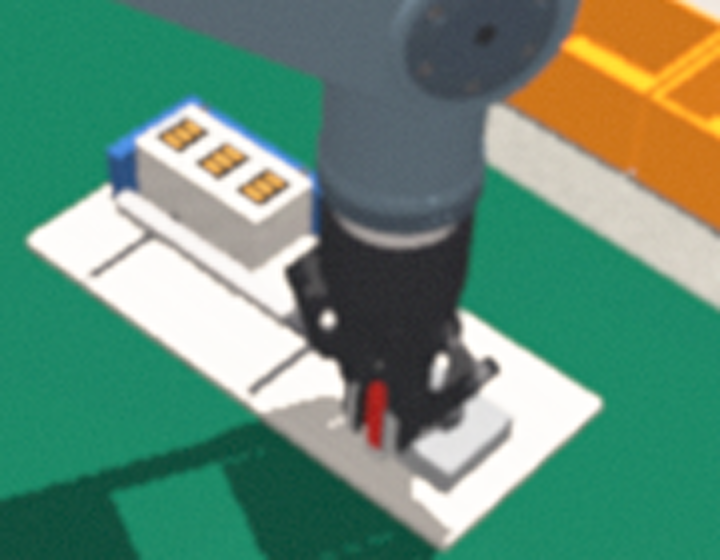

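View pics/w16.png

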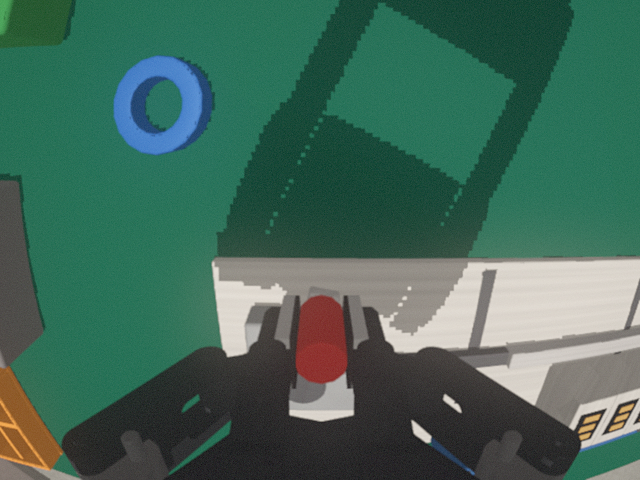

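The side view shows the row still in the corner, the jaw bar close in front of it, and the knob in the grip.

```bash
python3 -m creep '0 0 1.3 0.5 0 0 0;0 0 1.15 0.85 0 0 0;0 0 0.8 1.15 0 0 0'; python3 crank.py .577 -.1025 7 12
```

```text
time_s: 28.58
eef_pos: [0.5568, -0.0618, 0.0472]
eef_rot: [0.709, -0.015, 0.704, 0.014]
wrist_force: [1.8, -11.8, -11.0]
opening: 0.217
r 0.0454 th 116.4 z 0.0472 F [  1.8 -11.8 -11. ] op 0.217
fix [0.006 0.007 0.001]
[0.01 0.25 0.91]
[0.01 0.1  0.94]
[ 0.01 -0.1   0.94]
[ 0.01 -0.29  0.89]
[ 0.01 -0.47  0.81]
[ 0.01 -0.63  0.7 ]
[ 0.   -0.76  0.55]
```

```bash
python3 -m creep '0 0 0.25 0.9 0 0 0;0 0 0.1 0.95 0 0 0'; python3 crank.py .577 -.1025 5 12
```

```text
time_s: 28.82
eef_pos: [0.576, -0.0575, 0.047]
eef_rot: [0.709, -0.016, 0.705, 0.014]
wrist_force: [-1.9, -8.3, -3.4]
opening: 0.219
r 0.0451 th 91.3 z 0.047 F [-1.9 -8.3 -3.4] op 0.219
fix [0.007 0.005 0.003]
[ 0.   -0.12  0.93]
[ 0.01 -0.31  0.89]
[ 0.01 -0.49  0.81]
[ 0.01 -0.64  0.69]
[ 0.01 -0.77  0.54]
```

```bash
python3 -m creep '0 0 -0.1 0.95 0 0 0'; python3 crank.py .577 -.1025 5 12
```

```text
time_s: 28.95
eef_pos: [0.5811, -0.0576, 0.0466]
eef_rot: [0.704, -0.016, 0.71, 0.014]
wrist_force: [-34.2, -4.2, 22.2]
opening: 0.214
r 0.0451 th 84.8 z 0.0466 F [-34.2  -4.2  22.2] op 0.214
fix [ 0.009 -0.008  0.003]
[-0.01 -0.23  0.91]
[-0.01 -0.41  0.85]
[-0.   -0.58  0.74]
[-0.   -0.72  0.61]
[-0.   -0.83  0.45]
```

```bash
python3 -m creep '0 0 -0.1 0.5 0 0 0;0 0 -0.1 0.5 0 0 0'; python3 crank.py .577 -.1025 2 12
```

```text
time_s: 29.2
eef_pos: [0.5805, -0.0578, 0.0467]
eef_rot: [0.694, -0.017, 0.72, 0.016]
wrist_force: [-25.4, -3.5, 17.6]
opening: 0.218
r 0.0449 th 85.5 z 0.0467 F [-25.4  -3.5  17.6] op 0.218
fix [ 0.011 -0.037  0.   ]
[-0.03 -0.2   0.92]
[-0.03 -0.4   0.85]
```

```bash
python3 -m creep '0 0 -0.2 1.0 0 -0.037 0'; python3 crank.py .577 -.1025 2 12; python3 -m creep '0 0 -0.2 0.8 0 0 0;0 0 0 0 0 0 0'; python3 crank.py .577 -.1025 2 12
python3 - <<'E'
from h import *
o,pt,dt=cam('side','s17'); cv2.imwrite('pics/s17c.png',cv2.resize(pt[150:290,240:420],None,fx=4,fy=4,interpolation=cv2.INTER_CUBIC))
E
```

```text
time_s: 29.32
eef_pos: [0.5828, -0.0579, 0.0464]
eef_rot: [0.7, -0.016, 0.714, 0.018]
wrist_force: [-41.7, -1.3, 35.2]
opening: 0.221
r 0.045 th 82.6 z 0.0464 F [-41.7  -1.3  35.2] op 0.221
fix [ 0.014 -0.02  -0.003]
[-0.02 -0.26  0.9 ]
[-0.02 -0.44  0.83]
time_s: 29.58
eef_pos: [0.5779, -0.0575, 0.0469]
eef_rot: [0.688, -0.016, 0.725, 0.02]
wrist_force: [-12.3, -5.9, 4.5]
opening: 0.214
r 0.045 th 88.8 z 0.0469 F [-12.3  -5.9   4.5] op 0.214
fix [ 0.017 -0.052 -0.006]
[-0.05 -0.17  0.92]
[-0.05 -0.35  0.87]
```

View pics/s17c.png

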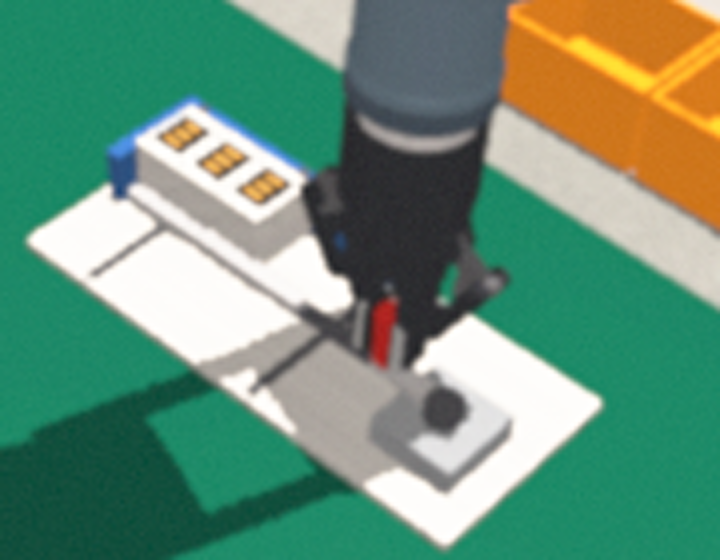

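```bash
python3 -m creep '0 0 0 0.6 0.015 -0.05 -0.006;0 0 -0.1 0.9 0 0 0;0 0 -0.1 0.9 0 -0.02 0;0.5 0 0 0.2 0 0 0;0.5 0 0 0 0 0 0;0.5 0 0 0 0 0 0'; python3 crank.py .577 -.1025 1 12
```

```text
time_s: 30.38
eef_pos: [0.5871, -0.0558, 0.0482]
eef_rot: [0.698, -0.014, 0.716, 0.015]
wrist_force: [0.4, 0.5, -0.6]
opening: 0.5
r 0.0478 th 77.8 z 0.0482 F [ 0.4  0.5 -0.6] op 0.5
fix [ 0.006 -0.026 -0.002]
[-0.02 -0.6   0.81]
```

Released. Lifting off and checking the knob angle, jaw and modules.

```bash
python3 -m creep '0.5 -3 0 0 0 -0.026 0;0.5 -5 0 0 0 0 0;0.5 -4 0 -1 0 0 0;0.5 0 0 -5 0 0 0;0.5 0 0 -5 0 0 0;0.5 0 0 -5 0 0 0'
python3 - <<'E'
from h import *
o,p,d=cam('wrist','w18'); print(T(o).round(3))
def look(n,o,p,d):
    W=cloud(n,o,d); z=W[...,2]; hsv=cv2.cvtColor(p,cv2.COLOR_BGR2HSV)
    k=((hsv[...,0]<8)|(hsv[...,0]>172))&(hsv[...,1]>130)&(abs(W[...,1]+.09)<.06)&(abs(W[...,0]-.57)<.06)&(z>.075)
    q=W[k]; v=q.mean(0)[:2]-[.577,-.1025]; print(n,q.mean(0).round(4),k.sum(),np.degrees(np.arctan2(v[1],v[0])),np.hypot(*v))
look('wrist',o,p,d)
o,p,d=cam('side','s18'); look('side',o,p,d); cv2.imwrite('pics/s18c.png',cv2.resize(p[150:290,240:420],None,fx=4,fy=4,interpolation=cv2.INTER_CUBIC))
o,p,d=cam('top','t18'); look('top',o,p,d); cv2.imwrite('pics/t18c.png',cv2.resize(p[155:245,200:380],None,fx=4.4,fy=4.4,interpolation=cv2.INTER_CUBIC))
E
```

```text
time_s: 31.12
eef_pos: [0.4311, -0.062, 0.1734]
eef_rot: [0.711, -0.015, 0.703, 0.016]
wrist_force: [0.1, -0.7, 0.5]
opening: 0.501
[[ 0.01  -0.044  0.999  0.431]
 [ 0.001  0.999  0.044 -0.062]
 [-1.     0.001  0.01   0.173]
 [ 0.     0.     0.     1.   ]]
wrist [ 0.5728 -0.0584  0.0807] 338 95.38852806512227 0.04426103228072614
side [ 0.5742 -0.0607  0.0795] 43 93.76666955764192 0.041874555841349546
top [ 0.5751 -0.0577  0.0809] 73 92.42604762997158 0.04484752142547773
```

View pics/t18c.png

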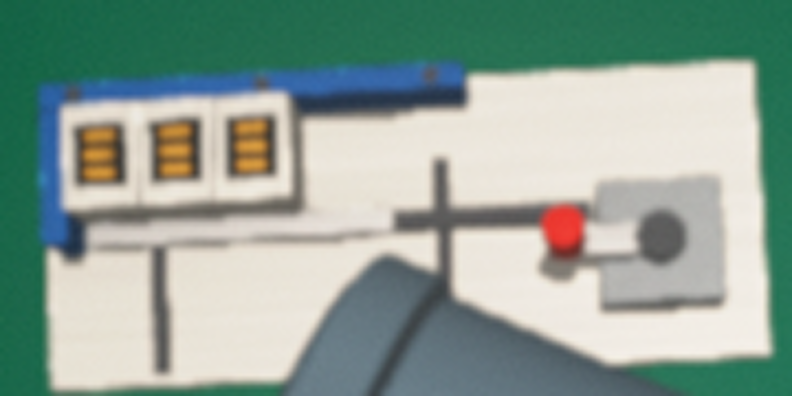

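View pics/w18.png

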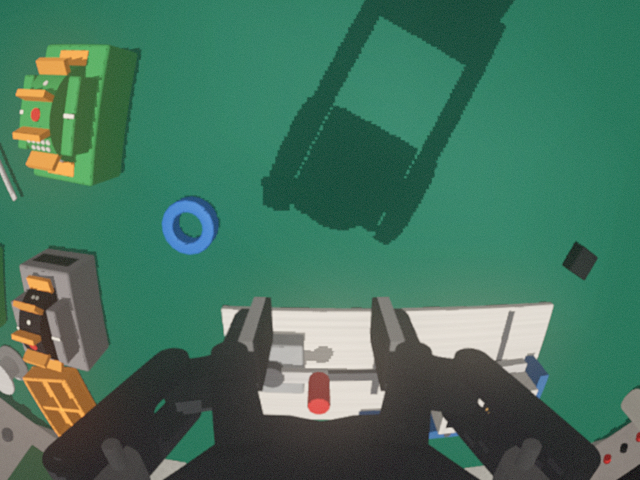

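View pics/s18c.png

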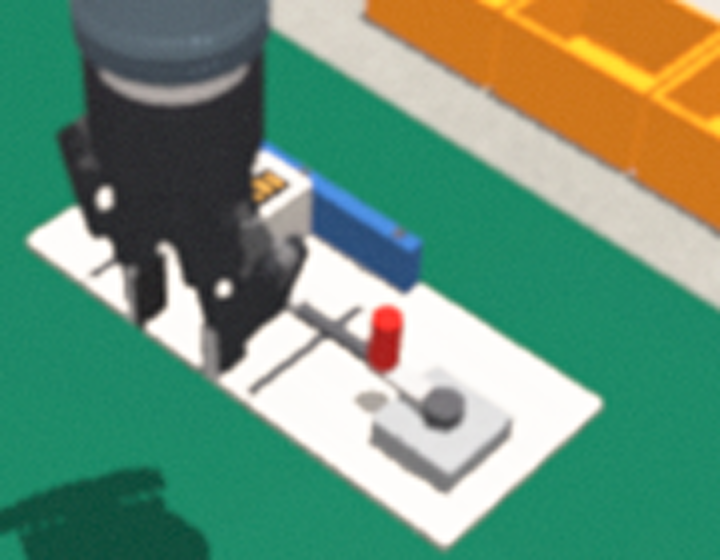

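The knob is at about 92° from the hub and the jaw bar lies on the row. On the last squeezes the knob may have slipped in the pads, so I'll confirm the clamp by pushing the knob directly with shut fingers.

```bash
python3 -m creep '0 0 0.5 5 0 0.01 0;0 0 0 5 0 0 0;0 4 0 0.5 0 0 0;0 4 0 0 0 0 0;0 3 0 0 0 0 0'
python3 - <<'E'
from h import *
o=ctrl.get_obs(); print(T(o).round(3)); print(need(o,[.548,-.0575,.054],np.pi/2+.03))
E
```

```text
time_s: 31.9
eef_pos: [0.5509, -0.0529, 0.066]
eef_rot: [0.713, -0.016, 0.701, 0.014]
wrist_force: [0.3, 0.2, 0.2]
opening: -0.0
[[ 0.018 -0.043  0.999  0.551]
 [-0.003  0.999  0.043 -0.053]
 [-1.    -0.004  0.018  0.066]
 [ 0.     0.     0.     1.   ]]
(array([ 1.20048104, -0.43801189, -0.33426045]), array([0.01283384, 0.01796619, 0.0039953 ]))
```

```bash
python3 -m creep '0 1.2 -0.45 0 0.012 0.018 0.004;0 0 0 0.3 0 0 0'; python3 -m creep '0 0 0 0.3 0 0 0'; python3 -m creep '0 0 0 0.3 0 0 0'; python3 -m creep '0 0 0 0.4 0 0 0'
```

```text
time_s: 32.15
eef_pos: [0.5552, -0.0571, 0.0517]
eef_rot: [0.706, -0.01, 0.708, 0.011]
wrist_force: [0.0, 0.6, 0.3]
opening: 0.001
time_s: 32.28
eef_pos: [0.5581, -0.057, 0.052]
eef_rot: [0.705, -0.01, 0.709, 0.011]
wrist_force: [-8.3, 0.1, 0.6]
opening: 0.003
time_s: 32.4
eef_pos: [0.559, -0.0567, 0.0521]
eef_rot: [0.703, -0.01, 0.711, 0.012]
wrist_force: [-13.9, -0.1, 2.3]
opening: -0.002
time_s: 32.52
eef_pos: [0.5596, -0.0562, 0.0521]
eef_rot: [0.7, -0.01, 0.714, 0.012]
wrist_force: [-16.1, -1.2, 6.6]
opening: 0.002
```

```bash
python3 -m creep '0 0 0 0.8 0 -0.015 0'; python3 -m creep '0 0 0 0.8 0 0 0'; python3 -m creep '0 0 0 0.2 0 0 0'; python3 -m creep '0 0 0 -0.1 0 0 0';  python3 -m creep '0 0 0 -0.15 0 0 0'; python3 -m creep '0 0 0 -0.2 0 -0.02 0'
```

```text
time_s: 32.65
eef_pos: [0.562, -0.0555, 0.0518]
eef_rot: [0.701, -0.01, 0.713, 0.013]
wrist_force: [-29.9, -2.8, 17.4]
opening: -0.001
time_s: 32.78
eef_pos: [0.5627, -0.0549, 0.0519]
eef_rot: [0.695, -0.01, 0.719, 0.014]
wrist_force: [-35.4, -1.9, 23.1]
opening: 0.003
time_s: 32.9
eef_pos: [0.5597, -0.0546, 0.0523]
eef_rot: [0.69, -0.01, 0.723, 0.015]
wrist_force: [-16.7, -1.1, 9.0]
opening: -0.001
time_s: 33.02
eef_pos: [0.5566, -0.0545, 0.0528]
eef_rot: [0.689, -0.01, 0.725, 0.015]
wrist_force: [-3.3, -0.1, -2.2]
opening: -0.001
time_s: 33.15
eef_pos: [0.5557, -0.0547, 0.0541]
eef_rot: [0.689, -0.01, 0.724, 0.014]
wrist_force: [0.1, 0.4, 0.6]
opening: 0.001
time_s: 33.28
eef_pos: [0.5554, -0.0551, 0.0555]
eef_rot: [0.698, -0.01, 0.716, 0.014]
wrist_force: [0.5, -0.6, 0.2]
opening: 0.001
```

The knob is stiff from first touch (8 N within 1 mm, up to 35 N), so the jaw bears and holds. Next is the counter.

```bash
python3 -m creep '0 -2 0 -1 0 -0.02 0;0 -5 0 -2 0 0 0;0 -6 -1 0 0 0 0;0 -1 -5.5 -2.5 0 0 0;0 0 -5.5 -2.5 0 0 0;0 0 -5.5 -2.5 0 0 0;0 0 -5.5 -2 0 0 0;0 0 0 0 0 0 0'
python3 - <<'E'
from h import *
o,p,d=cam('wrist','w20'); print(T(o).round(3)); W=cloud('wrist',o,d); z=W[...,2]; hsv=cv2.cvtColor(p,cv2.COLOR_BGR2HSV)
for e in ctrl.find_in('counter_axle','wrist')[:4]: print(e)
cv2.imwrite('pics/w20c.png',cv2.resize(p[150:350,200:440],None,fx=3,fy=3,interpolation=cv2.INTER_CUBIC))
o,p,d=cam('top','t20'); cv2.imwrite('pics/t20c.png',cv2.resize(p[170:280,410:520],None,fx=5,fy=5,interpolation=cv2.INTER_CUBIC))
E
```

```text
time_s: 34.28
eef_pos: [0.4428, -0.3001, 0.2088]
eef_rot: [0.715, -0.017, 0.699, 0.01]
wrist_force: [-0.2, 0.4, 0.2]
opening: 0.0
[[ 0.024 -0.038  0.999  0.443]
 [-0.01   0.999  0.039 -0.3  ]
 [-1.    -0.011  0.023  0.209]
 [ 0.     0.     0.     1.   ]]
{'rect': [89.3, 215.5, 182.2, 345.3], 'confidence': 0.93}
{'rect': [246.9, 236.6, 330.3, 356.8], 'confidence': 0.63}
{'rect': [302.6, 12.2, 417.9, 166.3], 'confidence': 0.59}
```

View pics/w20.png

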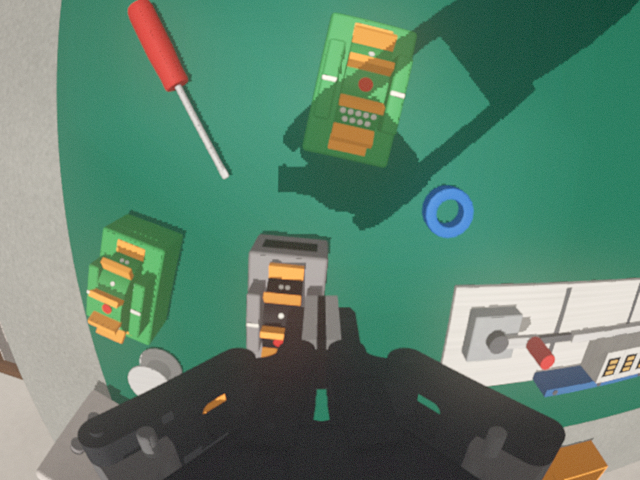

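View pics/t20c.png

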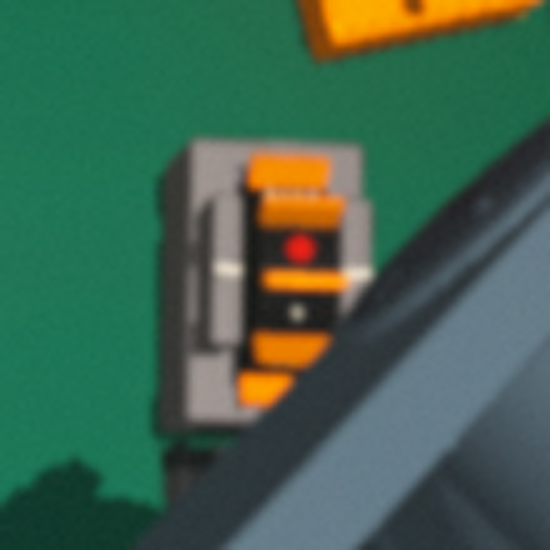

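```bash
python3 -m creep '0 0 -1.8 4.3 0.1 0.024 -0.01;0 0 -1.8 4.3 0 0 0;0 0 0 0 0 0 0'
python3 - <<'E'
from h import *
o,p,d=cam('wrist','w21'); print(T(o).round(3)); W=cloud('wrist',o,d); z=W[...,2]; hsv=cv2.cvtColor(p,cv2.COLOR_BGR2HSV)
np.savez('w21.npz',p=p,W=W)
gr=(hsv[...,1]<70)&(abs(W[...,0]-.535)<.1)&(abs(W[...,1]+.332)<.07)
m=gr&(z>.046)&(z<.058); print('box',cv2.minAreaRect((W[m][:,:2]*1000).astype(np.float32)),np.median(W[m][:,2]))
m=gr&(z>.070)&(z<.084); print('cheeks',cv2.minAreaRect((W[m][:,:2]*1000).astype(np.float32)),np.median(W[m][:,2]))
orr=(hsv[...,0]>8)&(hsv[...,0]<24)&(hsv[...,1]>150)&(abs(W[...,0]-.535)<.07)&(abs(W[...,1]+.332)<.05)&(z>.05)
N,L,S,C=cv2.connectedComponentsWithStats(orr.astype(np.uint8))
for i in range(1,N):
    if S[i,4]>30:
        q=W[L==i]; t=q[q[:,2]>q[:,2].max()-.004]; print(C[i].round(),S[i,4],q.mean(0).round(4),'top',t.mean(0).round(4))
cv2.imwrite('pics/w21c.png',cv2.resize(p[130:330,220:420],None,fx=3,fy=3,interpolation=cv2.INTER_CUBIC))
E
```

```text
time_s: 34.8
eef_pos: [0.5332, -0.3263, 0.2084]
eef_rot: [0.706, 0.014, 0.708, -0.024]
wrist_force: [-1.7, 0.5, 1.1]
opening: -0.0
[[-0.003  0.053  0.999  0.533]
 [-0.015  0.998 -0.053 -0.326]
 [-1.    -0.015 -0.002  0.208]
 [ 0.     0.     0.     1.   ]]
box ((534.439697265625, -332.9380187988281), (70.49870300292969, 115.52766418457031), 86.49305725097656) 0.05252121728004633
cheeks ((531.4979248046875, -332.80938720703125), (62.56541442871094, 65.77471160888672), 86.65455627441406) 0.07852573393204954
[316. 172.] 592 [ 0.49   -0.3305  0.0616] top [ 0.4889 -0.3304  0.062 ]
[315. 194.] 590 [ 0.5028 -0.331   0.0867] top [ 0.5007 -0.3307  0.0885]
[315. 232.] 401 [ 0.5277 -0.3325  0.1004] top [ 0.5281 -0.3323  0.1022]
[315. 271.] 1012 [ 0.563  -0.3346  0.0861] top [ 0.5584 -0.3343  0.0965]
```

View pics/w21c.png

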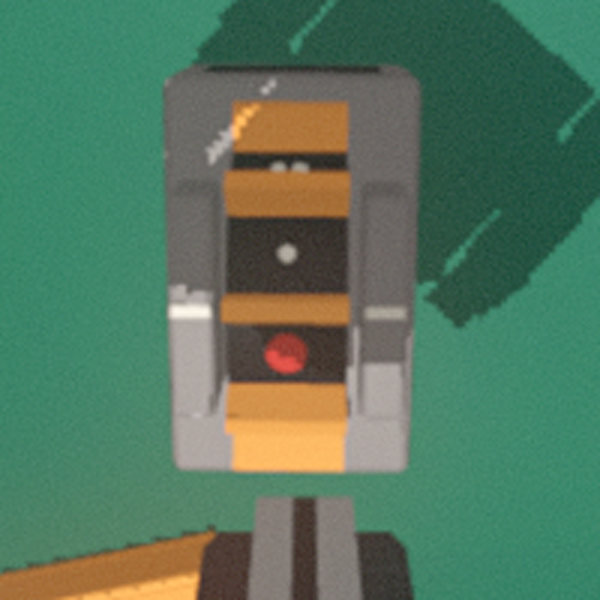

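The view is centred on the grey counter. The index lines are at crop (190,312) and (385,312), with a ridge at (285,308) just short of the top, the red spot past the top and one pip next. That puts the wheel at about 0.2 rad, and three modules means 1.885. I'll push the ridges in turn with the shut fingertip at z≈0.095.

```bash
python3 -m creep '0 3 -0.6 -1.2 0 0 -0.015;0 4.5 0 -1 0 0 0'
python3 - <<'E'
from h import *
o=ctrl.get_obs(); print(T(o).round(3)); print(need(o,[.510,-.331,.095],np.pi/2-.058))
E
```

```text
time_s: 35.1
eef_pos: [0.5121, -0.3308, 0.1371]
eef_rot: [0.708, 0.005, 0.705, -0.03]
wrist_force: [0.0, -0.7, -0.5]
opening: -0.003
[[ 0.003  0.048  0.999  0.512]
 [-0.036  0.998 -0.048 -0.331]
 [-0.999 -0.035  0.005  0.137]
 [ 0.     0.     0.     1.   ]]
(array([ 4.20767439,  0.11779796, -0.22695984]), array([0.00978108, 0.0046873 , 0.03532966]))
```

```bash
python3 -m creep '0 2 0.1 -0.2 0.01 0.005 0.035;0 2 0 0 0 0 0'
python3 - <<'E'
from h import *
o=ctrl.get_obs(); print(T(o).round(3)); print(need(o,[.512,-.331,.095],np.pi/2-.058))
E
```

```text
time_s: 35.35
eef_pos: [0.5089, -0.3275, 0.0954]
eef_rot: [0.706, 0.022, 0.707, -0.019]
wrist_force: [0.2, -0.3, -0.0]
opening: -0.002
[[-0.002  0.057  0.998  0.509]
 [ 0.004  0.998 -0.057 -0.327]
 [-1.     0.004 -0.002  0.095]
 [ 0.     0.     0.     1.   ]]
(array([ 0.03885693, -0.33396381,  0.32949544]), array([ 0.00057049, -0.00200412, -0.00376043]))
```

Push 1: +x to about 0.543.

```bash
python3 -m creep '0 0 -0.3 0.8 0 0 0;0 0 0 0.8 0 0 0;0 0 0 0.8 0 0 0;0 0 0 0.5 0 0 0;0 0 0 0.2 0 0 0'
```

```text
time_s: 35.98
eef_pos: [0.5426, -0.3328, 0.0969]
eef_rot: [0.706, 0.021, 0.708, -0.019]
wrist_force: [-0.7, 0.5, -0.4]
opening: 0.0
```

```bash
python3 -m creep '0 -4 0 -0.5 0 0 0;0 -5 0 -0.5 0 0 0;0 -2 0 0 0 0 0'
cat > wh.py <<'E'
from h import *
import sys
o,p,d=cam('wrist','w'+sys.argv[1]); print(T(o).round(3)); W=cloud('wrist',o,d); z=W[...,2]; hsv=cv2.cvtColor(p,cv2.COLOR_BGR2HSV)
A=np.array([.534,-.3329,.050]); ux=np.array([np.cos(-.058),np.sin(-.058),0])
orr=(hsv[...,0]>8)&(hsv[...,0]<24)&(hsv[...,1]>150)&(abs(W[...,0]-.535)<.07)&(abs(W[...,1]+.332)<.025)&(z>.05)
N,L,S,C=cv2.connectedComponentsWithStats(orr.astype(np.uint8))
for i in range(1,N):
    if S[i,4]>30:
        q=W[L==i]-A; X=q@ux; Z=q[:,2]; r=np.hypot(X,Z); k=r>r.max()-.003; print(C[i].round(),S[i,4],'phi',round(float(np.median(np.arctan2(X[k],Z[k]))),3),'r',r.max().round(4))
c=proj('wrist',[A+[0,0,.04]],o)[0].astype(int); u,v=np.clip(c,100,[540,380]); cv2.imwrite('pics/w%sc.png'%sys.argv[1],cv2.resize(p[v-100:v+100,u-100:u+100],None,fx=3,fy=3,interpolation=cv2.INTER_CUBIC))
E
python3 wh.py 22
```

```text
time_s: 36.35
eef_pos: [0.5336, -0.332, 0.2089]
eef_rot: [0.706, 0.021, 0.707, -0.018]
wrist_force: [0.8, 0.6, 1.1]
opening: -0.0
[[-0.001  0.056  0.998  0.534]
 [ 0.004  0.998 -0.056 -0.332]
 [-1.     0.004 -0.001  0.209]
 [ 0.     0.     0.     1.   ]]
[320. 170.] 557 phi -1.431 r 0.0517
[320. 188.] 657 phi -0.834 r 0.0533
[320. 225.] 317 phi -0.216 r 0.0543
[320. 268.] 1183 phi 0.405 r 0.0543
```

View pics/w22c.png

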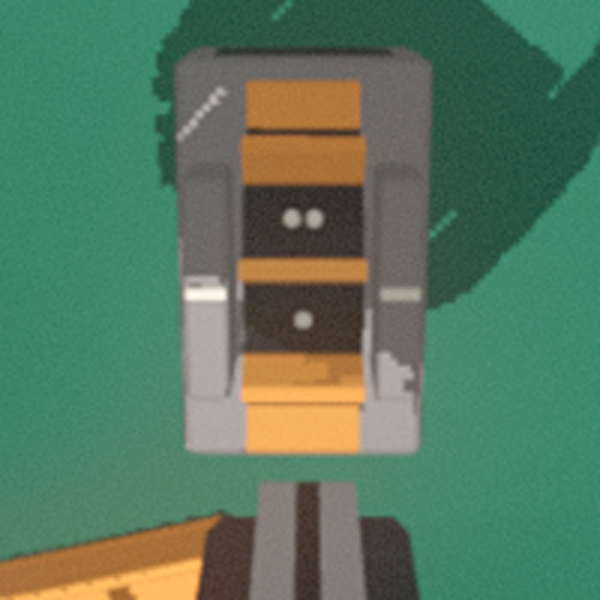

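The one-pip valley is just past the index and the next ridge is at crop (302,270), φ≈-0.22. Push 2, same as push 1.

```bash
python3 -m creep '0 4 0 -1.5 0 0 0;0 4 0 -1.1 0 0 0;0 1.5 0 -0.2 0 0 0;0 1.7 0 0 0 0 0'
```

```text
time_s: 36.9
eef_pos: [0.5104, -0.3334, 0.1005]
eef_rot: [0.711, 0.018, 0.703, -0.022]
wrist_force: [0.1, 0.1, 0.2]
opening: -0.005
```

```bash
python3 -m creep '0 0.1 0.1 -0.6 0 0.01 0;0 0.5 0 0 0 0 0'; python3 -m creep '0 0 0 0.8 0 0 0;0 0 0 0.8 0 0 0;0 0 0 0.8 0 0 0;0 0 0 0.6 0 0 0;0 0 0 0.2 0 0 0'
```

```text
time_s: 37.15
eef_pos: [0.5049, -0.3322, 0.0942]
eef_rot: [0.707, 0.018, 0.706, -0.021]
wrist_force: [-0.8, -0.7, -0.7]
opening: 0.001
time_s: 37.78
eef_pos: [0.5393, -0.3343, 0.0952]
eef_rot: [0.707, 0.017, 0.707, -0.021]
wrist_force: [-2.3, 1.3, -1.1]
opening: 0.003
```

```bash
python3 -m creep '0 0 0 0.3 0 0 0;0 -4 0 -0.5 0 0 0;0 -5 0 -0.5 0 0 0;0 -2 0 0 0 0 0'; python3 wh.py 23
```

```text
time_s: 38.28
eef_pos: [0.5328, -0.3327, 0.2062]
eef_rot: [0.707, 0.018, 0.707, -0.021]
wrist_force: [0.5, -0.5, -0.1]
opening: -0.004
[[ 0.     0.055  0.999  0.533]
 [-0.004  0.998 -0.055 -0.333]
 [-1.    -0.004  0.     0.206]
 [ 0.     0.     0.     1.   ]]
[322. 171.] 582 phi -1.408 r 0.0517
[322. 190.] 664 phi -0.816 r 0.0533
[322. 228.] 337 phi -0.2 r 0.054
[322. 271.] 1165 phi 0.423 r 0.0542
```

View pics/w23c.png

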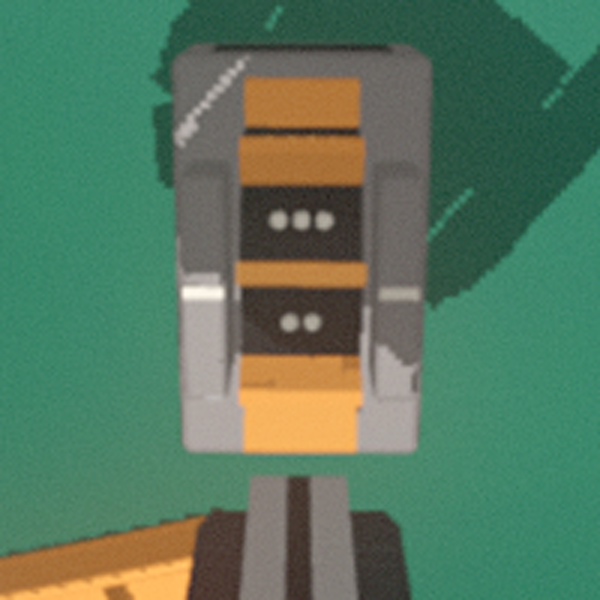

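```bash
python3 -m creep '0 4 0 -1.6 0 0 0;0 4 0 -1.3 0 0 0;0 1.5 0 -0.3 0 0 0;0 1.3 0 0 0 0 0'; python3 -m creep '0 0.4 0 0 0 0 0'
```

```text
time_s: 38.83
eef_pos: [0.5053, -0.3346, 0.1011]
eef_rot: [0.711, 0.015, 0.703, -0.024]
wrist_force: [0.9, -0.1, -0.3]
opening: 0.0
time_s: 38.95
eef_pos: [0.5056, -0.3346, 0.0965]
eef_rot: [0.711, 0.015, 0.703, -0.023]
wrist_force: [0.3, -0.9, -0.2]
opening: 0.001
```

```bash
python3 -m creep '0 0.1 0.1 0.8 0 0.01 0;0 0 0 0.8 0 0 0;0 0 0 0.8 0 0 0'; python3 -m creep '0 0 0 0.4 0 0 0'
```

```text
time_s: 39.33
eef_pos: [0.5318, -0.3355, 0.0972]
eef_rot: [0.707, 0.015, 0.706, -0.024]
wrist_force: [-2.6, -1.1, -1.1]
opening: -0.002
time_s: 39.45
eef_pos: [0.5366, -0.3357, 0.0974]
eef_rot: [0.707, 0.015, 0.706, -0.024]
wrist_force: [-2.4, 0.4, -0.6]
opening: -0.0
```

```bash
python3 -m creep '0 0 0 -0.3 0 0 0;0 -4 0 -0.3 0 0 0;0 -5 0 -0.2 0 0 0;0 -2 0 0 0 0 0'; python3 wh.py 24
```

```text
time_s: 39.95
eef_pos: [0.5282, -0.3333, 0.2088]
eef_rot: [0.707, 0.015, 0.706, -0.023]
wrist_force: [-0.3, -0.1, -0.2]
opening: -0.001
[[ 0.002  0.054  0.999  0.528]
 [-0.011  0.998 -0.054 -0.333]
 [-1.    -0.011  0.002  0.209]
 [ 0.     0.     0.     1.   ]]
[325. 190.] 616 phi -0.913 r 0.0528
[325. 225.] 328 phi -0.308 r 0.0544
[324. 262.] 613 phi 0.297 r 0.0549
[324. 281.] 549 phi 0.88 r 0.0534
```

View pics/w24c.png

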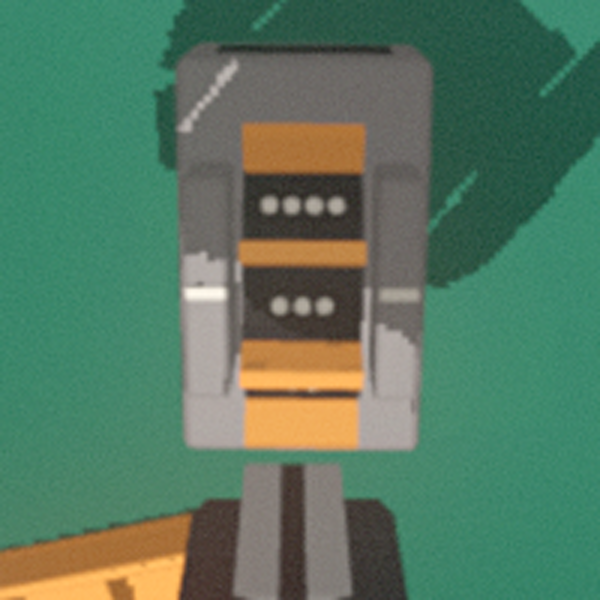

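The three-pip valley is uppermost, with its ridges at φ=-0.308 and +0.297, symmetric about the top. The wheel is at about 1.87 to 1.88. Final check of the jig from above.

```bash
python3 -m creep '0 -3 0 -3 0 0 0;0 -2 5.5 -1 0 0 0;0 0 6 0 0 0 0;0 0 6 0 0 0 0;0 0 6 0 0 0 0;0 0 5 0 0 0 0;0 0 0 0 0 0 0'
python3 - <<'E'
from h import *
o,p,d=cam('wrist','w25'); print(T(o).round(3))
def look(n,o,p,d):
    W=cloud(n,o,d); z=W[...,2]; hsv=cv2.cvtColor(p,cv2.COLOR_BGR2HSV)
    k=((hsv[...,0]<8)|(hsv[...,0]>172))&(hsv[...,1]>130)&(abs(W[...,1]+.09)<.06)&(abs(W[...,0]-.57)<.06)&(z>.075)
    q=W[k]; v=q.mean(0)[:2]-[.577,-.1025]; print(n,q.mean(0).round(4),k.sum(),np.degrees(np.arctan2(v[1],v[0])))
o,p,d=cam('side','s25');look('side',o,p,d); cv2.imwrite('pics/s25c.png',cv2.resize(p[150:290,200:380],None,fx=4,fy=4,interpolation=cv2.INTER_CUBIC))
o,p,d=cam('top','t25'); look('top',o,p,d); cv2.imwrite('pics/t25c.png',cv2.resize(p[155:300,180:420],None,fx=3.3,fy=3.3,interpolation=cv2.INTER_CUBIC))
E
```

```text
time_s: 40.88
eef_pos: [0.5034, -0.04, 0.2566]
eef_rot: [0.711, 0.016, 0.703, -0.025]
wrist_force: [0.1, -1.0, 0.1]
opening: 0.003
[[ 0.01   0.058  0.998  0.503]
 [-0.014  0.998 -0.058 -0.04 ]
 [-1.    -0.013  0.011  0.257]
 [ 0.     0.     0.     1.   ]]
side [ 0.5765 -0.0609  0.0799] 39 90.67343999726378
top [nan nan nan] 0 nan<stdin>:6: RuntimeWarning: Mean of empty slice.
  ret = um.true_divide(
```

View pics/t25c.png

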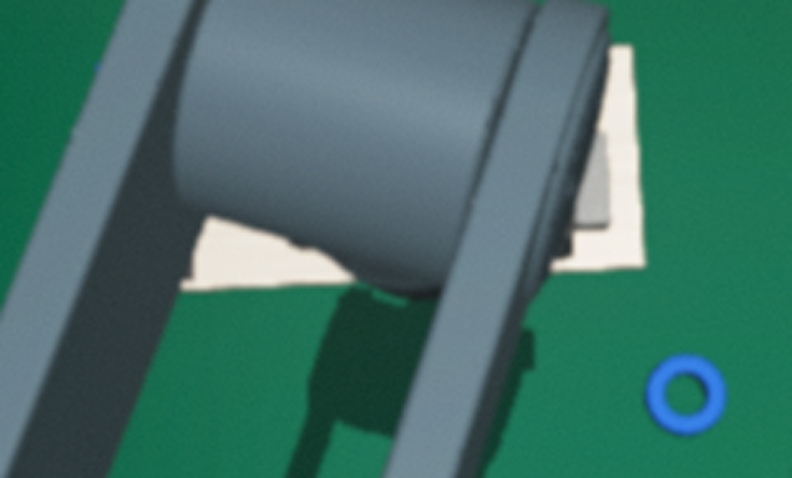

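View pics/w25.png

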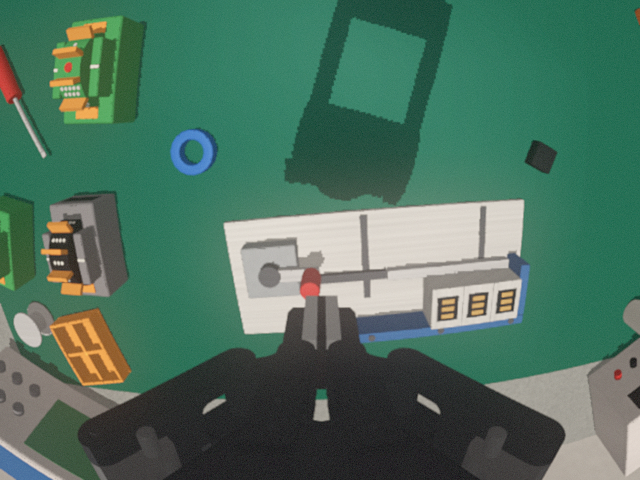

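View pics/s25c.png

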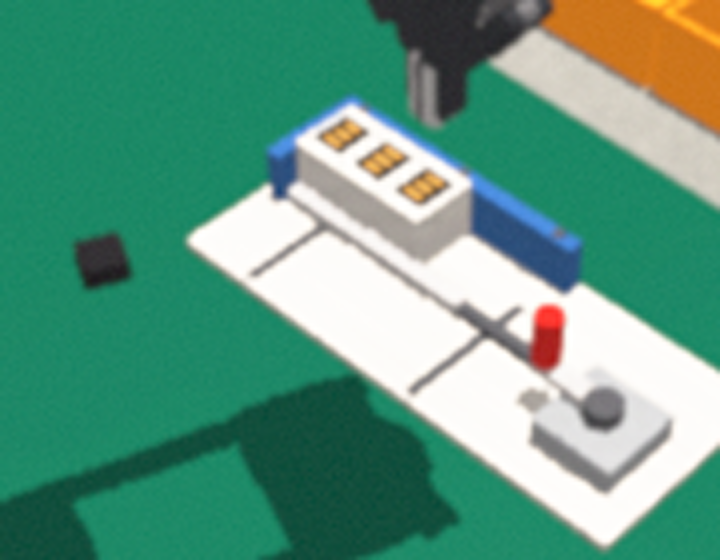

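Three modules sit in a closed row in the corner with the jaw bar against them. The tape and heat sink are where they were, and the tool is clear. Handing in.

Run:
```python
from bench import ctrl
print(ctrl.hand_in()); print(ctrl.get_obs()['time_s'])
```

```text
the job is handed in; nothing more can be done
None
the job is handed in; nothing more can be done
```

I found three modules on the bench, stood them in the jig, clamped them, set the counter to 3 and handed in at about 41 s. The hand-in gives no verdict, so what follows rests on my own measurements.

- **Modules:** I placed each one against the back fence, pushed the row up to the end fence until it stalled at about 18 N, then nudged each end in at 11–19 N. The three stall points lay on one straight line parallel to the fence. The last wrist and side views show a closed, square row with the jaw bar on it. My attempt to measure the row's position from depth failed because the fence top got mixed in, so flushness rests on the stall points and the pictures.
- **Jaw:** I cranked about 430° clockwise until it went stiff at 34–42 N. The knob may have slipped in the pads on the last squeezes, so I pushed it again directly with shut fingers. It was stiff within 1 mm of touch and rose to 35 N. It springs back slightly when released, so the clamping force left on the modules is inferred, not measured.
- **Counter:** The three-pip valley is uppermost, with its ridges at -0.308 and +0.297 rad either side of the top. That puts the wheel at about 1.87–1.88 rad against a target of 1.885.
- **Left alone:** I did not touch the heat sink, the tape or the green look-alikes. The tape and heat sink looked undisturbed in the last views. The final top view of the jig was blocked by the arm, so I relied on the wrist and side cameras.

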